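# Rebuild a coffee grinder's grinding head

### The arm

A 6-joint arm with a two-finger parallel gripper is mounted at the origin on the work surface. World frame = base frame: x ahead of the robot, y to its left, z up, the work surface at z = 0. Lengths are in m, angles in rad, forces in N, time in s.
With the tool pointing down it reaches from about 0.35 to 0.95 m from the base axis. Payload 17.4 kg.
Tool frame: the origin (TCP) lies between the finger pads; the fingertips stand 22 mm ahead of it and the grasp point (between the pads) lies 3 mm ahead of it; z points along the fingers, y is the direction in which the jaws open and shut (so a half turn about z gives the same grasp; the last joint's range is limited). The gripper opens to 93 mm and grips with 3 to 60 N. Pads are 15 mm wide; open, the fingers measure 128 mm over their backs; the gripper's body (75 mm by 188 mm) begins 65 mm behind the grasp point.
Start: joints at [-1.362, 0.116, 1.442, -0, 1.584, -0.038], TCP at [0.165, -0.655, 0.241] pointing down, gripper open.
Joint ranges: [-2.83, 2.83], [-0.83, 2.19], [0.07, 2.5], [-1.14, 4.28], [0.01, 3], [-2.97, 2.97]. Speed limits (rad/s): [1.89, 1.89, 2.22, 3.14, 3.14, 3.14].

### API

Orientations are given as a rotation vector (axis times angle).
In Python, from workcell import ctrl, eyes, workorder gives the robot as it stands.
- The arm moves only by the tool jog_arm, never from a script. Its argument "motion" is a list that holds one entry, the list of rows, each a list of 5 numbers: the opening in per cent of the stroke, from 0 (shut) to 100 (fully open), then the shift along the tool's x, y, z in mm, then the turn about the tool's z in rad. In form: [[[fingers, x, y, z, roll], ...]]. A call has 1 to 8 rows; each row shifts and turns the commanded pose from where the row before left it, along the tool's axes as they then stand; what a row does not reach is not made up. A row lasts 1/10 s, in which the tool goes at most 50 mm and 8.59 degrees, less where a joint would pass 70% of its speed; a pose out of reach is approached as far as the arm can. A call is refused whole if a number of a shift passes 50 or a number of a turn 0.15, either way. A call with a gripper value outside its range is refused whole. The fingers move at their own pace and stop on an object; the grip force is fixed at half the most. Time passes only in rows, so rows that do not move let the fingers close. It gives the time, the measured TCP pose, the force and the opening at its end, in the units of the state.
- ctrl.observe(): the state, without advancing time (a new reading comes with each control period).
- eyes.camera(name): name is "side" or "top" or "wrist"; returns a dict with "img" (400x640x3 uint8, red, green, blue), "depth" (400x640 float32, m along the optical axis (not along the pixel's ray), 0 where there is no reading), "fovy" (degrees; the focal length in pixels is half the picture's height over the tangent of half this angle, whatever the lens; pixels are square), "cx", "cy" (the principal point, pixels), "R" (3x3) and "t" (3): a world point X has camera coordinates R X + t; the wrist camera has in their place "tool_from_camera" (4x4, takes a point from camera to tool coordinates, whose origin is the TCP and whose axes are the flange's). Camera axes: x right, y down, z forward; pixel columns grow to the right and rows downward; lengths in m; the calibration is good to about 2 mm. A picture is of the moment at which its call begins: read the wrist's pose just before it.
- workorder.close_job(): hands the job in, once; it reports no verdict.
The state is a dict: "time": time; "qpos": joint angles; "joint_velocities": joint speeds; "effort": joint torques, N m; "ee_pos": TCP position; "eef_rot": TCP orientation; "wrist_force": force on the tool from outside, world axes, zero at the start; "ft_torque": the same for the moment, N m; "grip_width": opening from 0.0 (shut) to 1.0 (fully open).
Only numpy, scipy, OpenCV 4.12 (cv2) and the standard library are available. Lean on these libraries where they do the work, as an engineer would, in place of code of your own. Each camera call takes 0.05 s, during which the arm holds its last target.

### The job

Refit the grinding head of this coffee grinder: first lift the worn burr off its spindle and lay it flat in the white tray, then thread onto the spindle, in this order from the bottom, the new burr, the brass spacer sleeve, the toothed wheel and the black cap, each seated flat on the one below and let go. Keep the glass jar standing upright.

Things in the scene. Friction and masses are not known exactly. Their poses are not given: they have to be found in the camera images.
- grinder: Grinding head, fixed, left or right of the loose parts: square foot 120 x 120 x 8 mm, grey drum 104 mm across up to z = 30 mm, seat 54 mm across up to z = 42 mm, upright steel spindle 12 mm thick, tip at z = 92 mm, tapering to 4 mm over its last 8 mm. Origin under its centre, on the spindle axis. Stacked parts rest with undersides at z = 42 (burr), 54 (spacer), 70 (wheel), 80 mm (cap).
- tray: White plastic open tray, fixed to the bench, on the other side from the grinding head. 200 mm (its x) x 150 mm (its y) outside, 42 mm high, walls and floor 5 mm thick. Origin at the centre of the underside.
- worn_burr: The worn burr: steel ring 60 mm outside, 16 mm bore, 12 mm thick, with only a few cutting ridges left on its top face (most are gone). At the start it lies on the grinding head's seat with the spindle through it, ridges up. Loose. Origin at the centre of its underside, z up along its bore. 
- new_burr: The new burr: steel ring of the same size (60 mm outside, 16 mm bore, 12 mm thick) with all 18 slanting ridges on its top face, lying on the bench, ridges up (ridges stand 1.4 mm proud, to be left up). Loose. Origin at the centre of its underside, z up along its bore. 
- spacer: Plain brass sleeve standing on the bench, 24 mm outside, 16 mm bore, 16 mm high. Both ends alike. Loose. Origin at the centre of its underside, z up along its bore. 
- gear: Beige nylon toothed wheel lying on the bench, 20 teeth, 50 mm over the teeth, 42 mm at their roots, 16 mm bore, 10 mm thick. Both faces alike. Loose. Origin at the centre of its underside, z up along its bore. 
- cap: Black plastic round cap standing on the bench, closed top up with a small grey disc on it, 34 mm in diameter, 26 mm high. Blind hole from below, 16 mm in diameter and 16 mm deep, which goes over the spindle's end. Loose. Origin at the centre of its underside, z up along its bore. 
- jar: Amber glass jar with a steel lid, 44 mm in diameter, 58 mm high, loose; must stay upright. Origin under its centre, z up. The four loose parts, this jar and a small cardboard box (55 x 35 x 22 mm, unlisted) stand on the bench in two rows of three, in any order: neighbours at least 100 mm apart between centres along y, the rows 120 mm apart along x.
Not all that is in view belongs to the job. Leave any pink or red look-alike of the gear alone.

How it is judged:
On the way, in this order (a step that is already met when the one before it is completed fails the run):
1. the worn burr lies flat in the tray (x of worn_burr in the frame of tray between -0.085 and 0.085 m and y of worn_burr in the frame of tray between -0.06 and 0.06 m and z of worn_burr in the frame of tray between -0.005 and 0.022 m), for 0.2 s.
2. the new burr is on the spindle, flat on the seat (z of new_burr in the frame of grinder between 0.038 and 0.046 m and horizontal distance between new_burr and grinder below 0.006 m and angle between new_burr's own z axis and vertical below 0.12 rad), for 0.2 s.
3. the spacer sleeve is on the spindle, standing on the new burr (z of spacer in the frame of grinder between 0.05 and 0.058 m and horizontal distance between spacer and grinder below 0.006 m and angle between spacer's own z axis and vertical below 0.12 rad), for 0.2 s.
4. the toothed wheel is on the spindle, flat on the spacer (z of gear in the frame of grinder between 0.066 and 0.074 m and horizontal distance between gear and grinder below 0.006 m and angle between gear's own z axis and vertical below 0.12 rad), for 0.2 s.
5. the cap is on the spindle's end, down on the toothed wheel (z of cap in the frame of grinder between 0.076 and 0.084 m and horizontal distance between cap and grinder below 0.006 m and angle between cap's own z axis and vertical below 0.12 rad), for 0.2 s.
At the end, for the whole second after the job is handed in: Worn burr flat in the tray (centre within 85 x 60 mm of its centre, underside below 22 mm). On the spindle new burr, spacer, wheel, cap: undersides 42, 54, 70, 80 mm above the head's, each within 4 mm, within 6 mm of the axis, tilt below 0.12 rad; still; jar upright (all of step 1 and all of step 2 and all of step 3 and all of step 4 and all of step 5 and linear speed of each of worn_burr, new_burr, spacer, gear, cap below 0.02 m/s and angle between jar's own z axis and vertical below 0.3 rad); the robot touches nothing.
It fails at once if the glass jar is knocked over (angle between jar's own z axis and vertical above 0.6 rad).
It also fails if it takes over 136 s, if anything falls off the work surface, if the arm or the gripper's body presses on something with over 40 N, if the wrist force passes 120 N, or if a joint passes its speed limit or range.

## Working session

There is one attempt and no reset: what is moved stays moved. The work goes in short steps, Python scripts to look and compute and a tool call to move; the robot and the scene stay as the last step left them, time stands still between calls to the robot, and variables do not carry over. Pictures are saved under pics/ and viewed, and the job is handed in when it is done.

Besides the shell and the picture viewer there is one more tool, called after "Request:" as a command line: name --argument value ..., lists and objects as JSON in quotes. jog_arm: Moves the arm, as the interface text tells. Its arguments: {"type":"object","properties":{"motion":{"type":"array","items":{"type":"array","items":{"type":"array","items":{"type":"number"}}}}},"required":["motion"]}

```bash
mkdir -p pics; ls; cat > h.py <<'E'
import numpy as np, cv2
from workcell import ctrl, eyes, workorder
from scipy.spatial.transform import Rotation as Ro
def K(c):
    f=c["img"].shape[0]/2/np.tan(np.radians(c["fovy"])/2); return f,c["cx"],c["cy"]
def save(c,n): cv2.imwrite("pics/"+n,cv2.cvtColor(c["img"],cv2.COLOR_RGB2BGR))
def wristRT(c,s):
    T=np.eye(4); T[:3,:3]=Ro.from_rotvec(s["eef_rot"]).as_matrix(); T[:3,3]=s["ee_pos"]
    W=T@np.array(c["tool_from_camera"]); Wi=np.linalg.inv(W); return Wi[:3,:3],Wi[:3,3]
def cast(c,R,t,u,v,z):
    f,cx,cy=K(c); d=R.T@np.array([(u-cx)/f,(v-cy)/f,1.]); o=-R.T@t
    return o+d*(z-o[2])/d[2]
def proj(c,R,t,X):
    f,cx,cy=K(c); p=R@np.array(X)+t; return f*p[0]/p[2]+cx,f*p[1]/p[2]+cy
E
python3 - <<'E'
from h import *
s=ctrl.observe()
for k,v in s.items(): print(k,np.round(v,4))
for n in("top","side","wrist"):
    c=eyes.camera(n); save(c,n+"0.png"); np.savez("pics/"+n+"0.npz",**c); print(n,c["fovy"],c["cx"],c["cy"],[ (k,np.round(c[k],4).tolist()) for k in c if k in("R","t","tool_from_camera")], {k for k in c})
E
```

```text
pics
time 0.0
qpos [-1.3618  0.1165  1.4423 -0.      1.584  -0.0378]
joint_velocities [ 0.0009  0.002  -0.0005 -0.0005 -0.0003 -0.0025]
effort [ 3.00000e-04 -7.21276e+01 -6.22605e+01  7.80000e-02  2.39000e-02
 -0.00000e+00]
ee_pos [ 0.1648 -0.6544  0.2399]
eef_rot [-3.1166e+00 -3.8650e-01  2.0000e-04]
wrist_force [ 0.5176 -0.1977  0.2465]
ft_torque [ 0.0026  0.0188 -0.0447]
grip_width 1.0001
top 44.2497472743211 324.529740370402 200.16771067530493 [('R', [[-0.0146, -0.9997, 0.0198], [-0.9962, 0.0129, -0.0862], [0.086, -0.021, -0.9961]]), ('t', [-0.0137, 0.5996, 1.1383])] {'depth', 'img', 't', 'cy', 'R', 'fovy', 'cx'}
side 47.62870478814318 320.2810140732735 197.11686265640685 [('R', [[-0.8281, -0.5606, -0.0008], [-0.3974, 0.588, -0.7045], [0.3954, -0.5831, -0.7097]]), ('t', [0.501, 0.3046, 0.7588])] {'depth', 'img', 't', 'cy', 'R', 'fovy', 'cx'}
wrist 58.93396250420153 318.31764606580396 202.0693443081084 [('tool_from_camera', [[0.0002, -0.9687, -0.2483, 0.0688], [1.0, -0.0, 0.0008, -0.0002], [-0.0008, -0.2483, 0.9687, -0.1437], [0.0, 0.0, 0.0, 1.0]])] {'tool_from_camera', 'depth', 'img', 'cy', 'fovy', 'cx'}
```

View pics/top0.png

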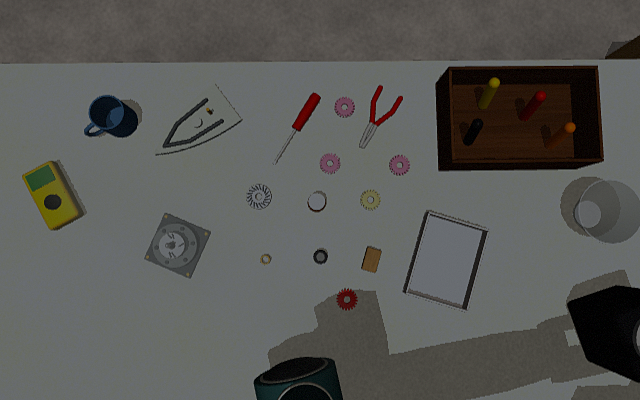

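View pics/side0.png

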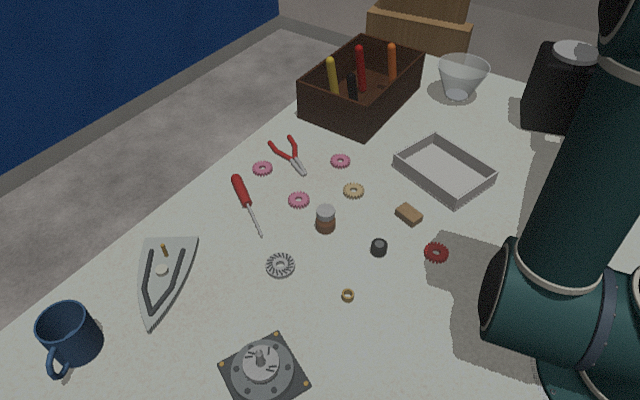

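View pics/wrist0.png

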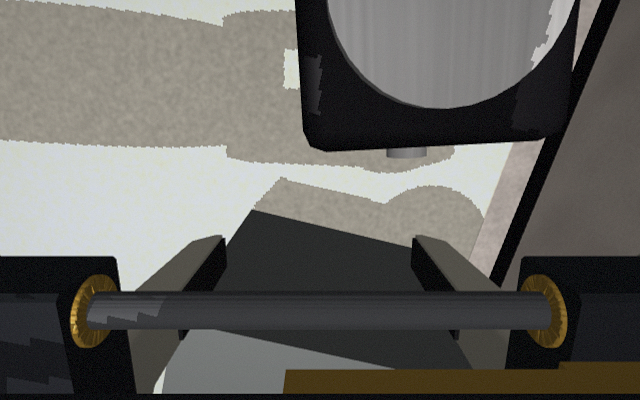

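The top view shows the new burr at (259,196), the jar at (317,201), the beige gear at (370,200), the spacer at (265,258), the cap at (320,256), the box at (371,258), the grinder at (178,245) and the tray at (446,260). The look-alikes are pink wheels at (344,107), (330,163) and (399,165), and a red wheel at (346,299). Next I'll take close crops and measure.

```bash
python3 - <<'E'
from h import *
c=dict(np.load("pics/top0.npz")); im=cv2.cvtColor(c["img"],cv2.COLOR_RGB2BGR)
def crop(u,v,w,h,n,k): return cv2.resize(im[v-h//2:v+h//2,u-w//2:u+w//2],None,fx=k,fy=k,interpolation=cv2.INTER_CUBIC)
a=crop(318,230,160,120,'',5); a=np.clip(a.astype(float)*1.8,0,255).astype(np.uint8)
b=crop(178,245,80,80,'',7);b=np.clip(b.astype(float)*1.8,0,255).astype(np.uint8)
cv2.imwrite("pics/cropA.png",a);cv2.imwrite("pics/cropB.png",b)
d=c["depth"]
for (u,v) in [(259,190),(317,201),(370,200),(320,256),(371,258),(446,260),(172,243),(320,320)]:
    f,cx,cy=K(c); z=d[v,u]; p=c["R"].T@(np.array([(u-cx)/f*z,(v-cy)/f*z,z])-c["t"]); print(u,v,z,np.round(p,4))
E
```

```text
259 190 1.1766658 [0.627  0.1342 0.0128]
317 201 1.1337312 [ 0.5951 -0.0039  0.056 ]
370 200 1.1935173 [ 0.6007 -0.1328 -0.0008]
320 256 1.1524688 [ 0.4682 -0.0094  0.0264]
371 258 1.1621187 [ 0.4615 -0.1299  0.0187]
446 260 1.1792064 [ 0.4535 -0.3115  0.0047]
172 243 1.1222441 [0.5035 0.3281 0.0527]
320 320 1.1617954 [ 0.3174 -0.0076  0.004 ]
```

View pics/cropA.png

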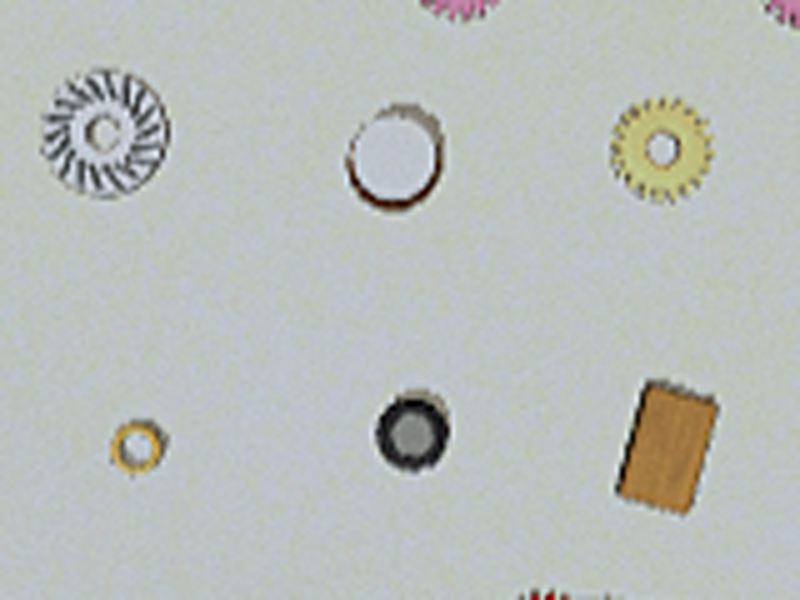

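View pics/cropB.png

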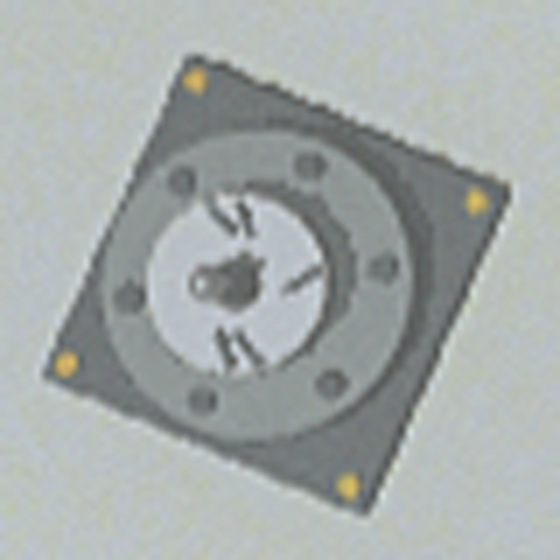

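```bash
python3 - <<'E'
from h import *
c=dict(np.load("pics/top0.npz")); s=dict(np.load("pics/side0.npz"))
def A(u,v): return (u+.5)/5-.5+238,(v+.5)/5-.5+170
def B(u,v): return (u+.5)/7-.5+138,(v+.5)/7-.5+205
def C(n,uv,z): print(n,np.round(cast(c,c["R"],c["t"],*uv,z),4))
C("grinder gold",B(272,283),.008); C("worn top",B(237,285),.054); C("spin tip",B(201,285),.092)
C("drum",B(260,284),.030)
C("burr",A(105,134),.012);C("gear",A(662,150),.010);C("spacer",A(137,447),.016);C("cap",A(412,434),.026);C("jar",A(395,158),.058);C("box",A(667,448),.022)
im=c["img"].astype(int)
for q in [(428,211),(488,228),(466,310),(404,292)]: C("tray corner",q,.042)
a=cv2.resize(cv2.cvtColor(c["img"],cv2.COLOR_RGB2BGR)[200:320,390:500],None,fx=5,fy=5,interpolation=cv2.INTER_CUBIC);cv2.imwrite("pics/tray.png",np.clip(a*1.8,0,255))
b=cv2.resize(cv2.cvtColor(s["img"],cv2.COLOR_RGB2BGR)[325:400,210:320],None,fx=7,fy=7,interpolation=cv2.INTER_CUBIC);cv2.imwrite("pics/sideg.png",b)
E
```

```text
grinder gold [0.4988 0.3304 0.008 ]
worn top [0.4983 0.3289 0.054 ]
spin tip [0.4985 0.3292 0.092 ]
drum [0.4985 0.3282 0.03  ]
burr [0.6117 0.1353 0.012 ]
gear [ 0.6007 -0.1316  0.01  ]
spacer [0.4629 0.1202 0.016 ]
cap [ 0.4673 -0.0094  0.026 ]
jar [ 0.5945 -0.003   0.058 ]
box [ 0.4588 -0.1294  0.022 ]
tray corner [ 0.5694 -0.2634  0.042 ]
tray corner [ 0.5278 -0.4029  0.042 ]
tray corner [ 0.3399 -0.3437  0.042 ]
tray corner [ 0.3832 -0.2017  0.042 ][ WARN:0@0.635] global loadsave.cpp:1063 imwrite_ Unsupported depth image for selected encoder is fallbacked to CV_8U.
```

View pics/tray.png

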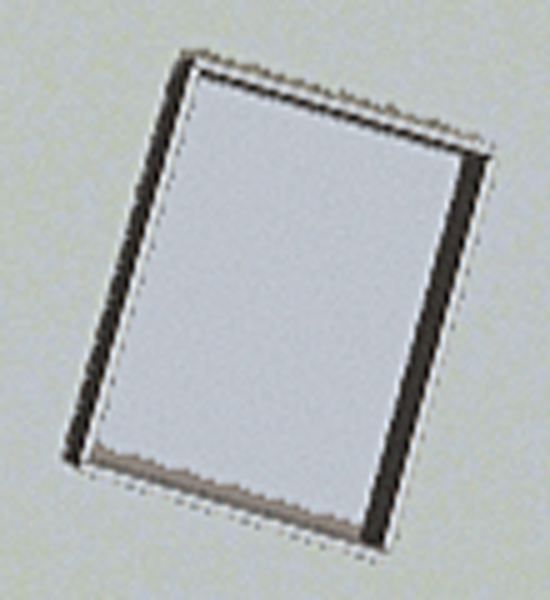

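View pics/sideg.png

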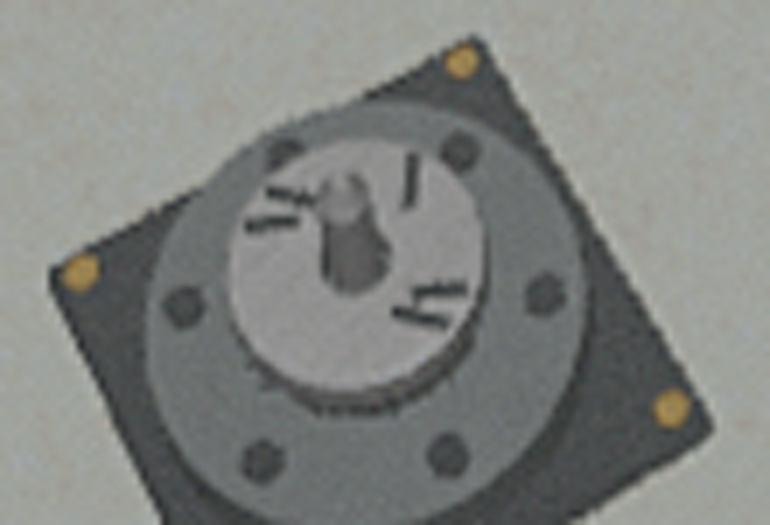

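Request:
jog_arm --motion '[[[100,40,0,0,0.123],[100,40,0,0,0.123],[100,35,-35,0,0],[100,35,-35,0,0],[100,35,-35,0,0],[100,35,-35,0,0],[100,35,-35,0,0],[100,35,-35,0,0]]]'

```text
time: 0.95
ee_pos: [0.4543, -0.428, 0.2406]
eef_rot: [-3.142, -0.001, 0.0]
wrist_force: [0.2, -0.5, 0.8]
grip_width: 1.0
```

```bash
python3 - <<'E'
from h import *
c=dict(np.load("pics/wrist0.npz")); f,cx,cy=K(c); T=c["tool_from_camera"]
for u,v in [(318,310),(318,320),(220,250),(200,240),(100,330),(160,330),(430,250),(400,380),(215,275)]:
    z=c["depth"][v,u]; print(u,v,np.round((T@np.array([(u-cx)/f*z,(v-cy)/f*z,z,1]))[:3],4))
E
```

```text
318 310 [ 0.0295 -0.0002 -0.0791]
318 320 [ 0.0277 -0.0002 -0.0799]
220 250 [ 0.0052 -0.0466  0.013 ]
200 240 [ 0.0095 -0.0563  0.015 ]
100 330 [ 0.0226 -0.0477 -0.0758]
160 330 [ 0.0053 -0.0475 -0.0504]
430 250 [0.0092 0.0496 0.0032]
400 380 [ 0.0222  0.0145 -0.0902]
215 275 [-0.0027 -0.0466  0.0028]
```

Request:
jog_arm --motion '[[[100,5,-48,0,0],[100,5,-48,0,0],[100,5,-48,0,0],[100,5,-48,0,0],[100,5,-48,0,0],[100,5,-48,0,0],[100,5,-48,0,0],[100,5,-48,0,0]]]'

```text
time: 1.75
ee_pos: [0.4925, -0.0437, 0.2407]
eef_rot: [3.142, 0.001, 0.0]
wrist_force: [1.3, -0.2, -0.2]
grip_width: 1.001
```

Request:
jog_arm --motion '[[[100,0,-48,0,0],[100,0,-48,0,0],[100,0,-48,0,0],[100,0,-48,0,0],[100,0,-48,0,0],[100,0,-48,5,0],[100,0,-48,15,0],[100,0,-37,20,0]]]'

```text
time: 2.55
ee_pos: [0.4922, 0.3299, 0.2009]
eef_rot: [-3.141, -0.003, -0.002]
wrist_force: [1.1, -0.7, -0.0]
grip_width: 1.0
```

```bash
cat >> h.py <<'E'
def look(n):
    s=ctrl.observe(); c=eyes.camera("wrist"); save(c,n+".png"); R,t=wristRT(c,s)
    np.savez("pics/"+n+".npz",Rw=R,tw=t,**c); print(np.round(s["time"],2),np.round(s["ee_pos"],4),np.round(s["eef_rot"],4),np.round(s["grip_width"],3)); return c,R,t
def load(n):
    c=dict(np.load("pics/"+n+".npz")); return c,c["Rw"],c["tw"]
E
python3 -c "
from h import *
look('w1')"
```

```text
2.55 [0.4922 0.3299 0.2009] [-3.1407e+00 -3.1000e-03 -1.8000e-03] 1.0
```

View pics/w1.png

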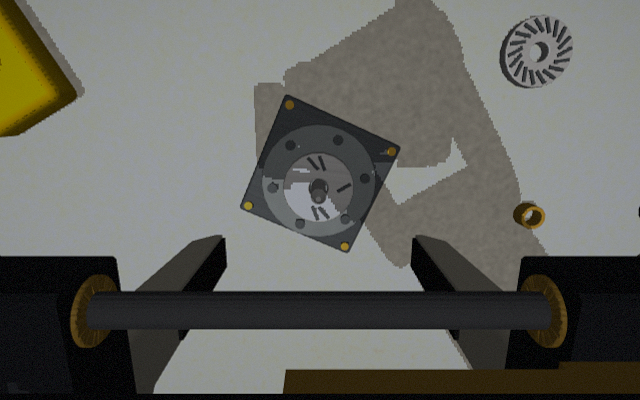

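The wrist view shows the grinder centred near (318,177) between the gold screws, the worn burr with 5 ridges near (319,180), and the new burr at (537,52).

```bash
python3 - <<'E'
from h import *
c,R,t=load("w1"); im=c["img"]
hsv=cv2.cvtColor(im,cv2.COLOR_RGB2HSV); m=((hsv[...,0]>12)&(hsv[...,0]<32)&(hsv[...,1]>110)&(hsv[...,2]>70)).astype(np.uint8)
n,l,st,ce=cv2.connectedComponentsWithStats(m)
P=[]
for i in range(1,n):
    x,y=ce[i]
    if st[i,4]>15 and 230<x<410 and 80<y<260: p=cast(c,R,t,x,y,.008);P.append(p);print(st[i,4],ce[i].round(1),p.round(4))
print("centre",np.mean(P,0).round(4))
a=cv2.resize(cv2.cvtColor(im,cv2.COLOR_RGB2BGR)[80:270,230:420],None,fx=3,fy=3,interpolation=cv2.INTER_CUBIC)
cv2.imwrite("pics/w1c.png",np.clip(a.astype(float)*1.5,0,255).astype(np.uint8))
print(proj(c,R,t,[.4985,.3295,.092]),proj(c,R,t,[.4985,.3295,.054]))
E
```

```text
63 [289.2 104.3] [0.5675 0.3569 0.008 ]
63 [391.1 151.1] [0.5249 0.2611 0.008 ]
57 [247.8 205.2] [0.4717 0.3993 0.008 ]
53 [344.3 245.8] [0.4294 0.3035 0.008 ]
centre [0.4984 0.3302 0.008 ]
(np.float64(318.99246214018956), np.float64(199.36180262289207)) (np.float64(318.90233480254585), np.float64(188.51361077968687))
```

View pics/w1c.png

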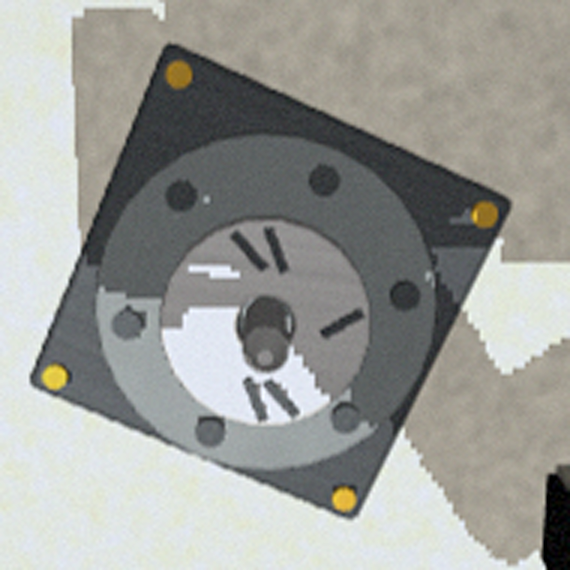

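Request:
jog_arm --motion '[[[100,6,0,30,0],[100,0,0,35,0],[100,0,0,35,0],[100,0,0,25,0],[100,0,0,12,0],[100,0,0,0,0]]]'

```text
time: 3.2
ee_pos: [0.498, 0.3267, 0.0623]
eef_rot: [3.14, 0.001, -0.004]
wrist_force: [-0.2, -0.2, -0.6]
grip_width: 1.002
```

```bash
python3 -c "
from h import *
for i in range(3):
    look('w2')"
```

```text
3.2 [0.498  0.3267 0.0623] [ 3.1403e+00  1.2000e-03 -3.5000e-03] 1.002
3.25 [0.4987 0.3271 0.064 ] [ 3.1414e+00  1.2000e-03 -6.0000e-04] 1.001
3.3 [0.4991 0.3273 0.065 ] [-3.141e+00 -1.200e-03 -1.500e-03] 1.002
```

View pics/w2.png

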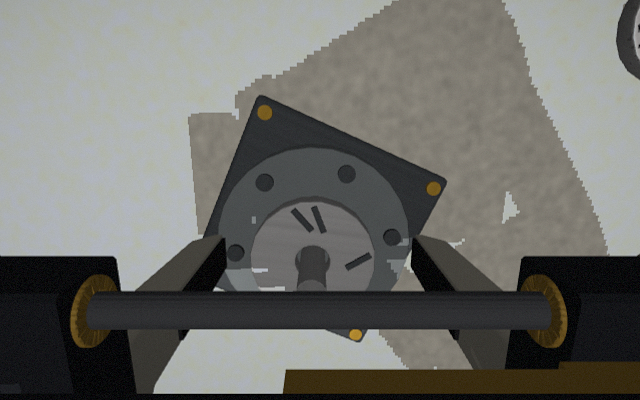

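Request:
jog_arm --motion '[[[100,0,-2.5,0,0],[100,0,0,0,0],[55,0,0,0,0],[55,0,0,0,0],[55,0,0,0,0],[55,0,0,0,0],[55,0,0,0,0],[55,0,0,0,0]]]'

```text
time: 4.15
ee_pos: [0.4986, 0.3296, 0.0637]
eef_rot: [-3.142, -0.001, 0.0]
wrist_force: [0.1, -0.3, -0.2]
grip_width: 0.636
```

Request:
jog_arm --motion '[[[50,0,0,-10,0],[50,0,0,-20,0],[50,0,0,-30,0],[50,0,0,-30,0],[50,0,0,-20,0],[50,0,0,0,0]]]'

```text
time: 4.75
ee_pos: [0.4994, 0.3301, 0.1773]
eef_rot: [-3.139, -0.001, -0.006]
wrist_force: [-0.1, 1.2, -3.2]
grip_width: 0.638
```

```bash
python3 -c "
from h import *
look('w3')"
```

```text
4.75 [0.4994 0.3301 0.1773] [-3.1392e+00 -1.3000e-03 -6.3000e-03] 0.638
```

View pics/w3.png

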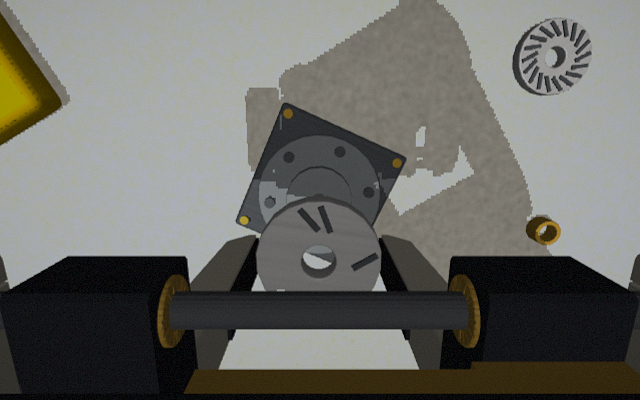

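Request:
jog_arm --motion '[[[50,-2,25,0,0],[50,-4,48,0,0],[50,-4,48,0,0],[50,-4,48,0,0],[50,-4,48,0,0],[50,-4,48,0,0],[50,-4,48,0,0],[50,-4,48,0,0]]]'

```text
time: 5.6
ee_pos: [0.4678, -0.0332, 0.1722]
eef_rot: [-3.141, -0.002, 0.002]
wrist_force: [0.5, 0.5, -2.0]
grip_width: 0.642
```

Request:
jog_arm --motion '[[[50,-4,48,0,0],[50,-4,48,0,0],[50,-4,48,0,0],[50,-2,48,0,0],[50,0,48,0,0],[50,0,32,0,0],[50,0,0,0,0],[50,0,0,0,0]]]'

```text
time: 6.4
ee_pos: [0.4545, -0.3035, 0.172]
eef_rot: [-3.14, 0.001, 0.003]
wrist_force: [-0.7, 0.9, -3.5]
grip_width: 0.642
```

```bash
python3 -c "
from h import *
look('w4')"
```

```text
6.4 [ 0.4545 -0.3035  0.172 ] [-3.1398e+00  1.0000e-03  3.2000e-03] 0.642
```

View pics/w4.png

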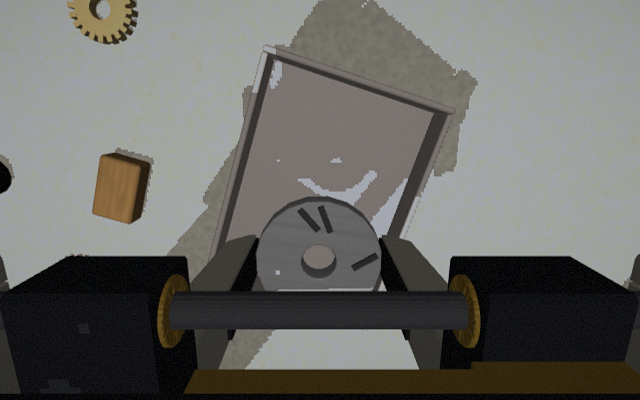

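Request:
jog_arm --motion '[[[50,0,0,40,0],[50,0,0,45,0],[50,0,0,35,0],[50,0,0,15,0],[50,0,0,6,0],[50,0,0,0,0],[50,0,0,0,0]]]'

```text
time: 7.15
ee_pos: [0.456, -0.3038, 0.0346]
eef_rot: [3.14, 0.002, 0.003]
wrist_force: [-0.4, -0.2, -2.4]
grip_width: 0.639
```

Request:
jog_arm --motion '[[[50,0,0,5,0],[50,0,0,2,0],[50,0,0,0,0],[80,0,0,0,0],[80,0,0,0,0],[80,0,0,0,0],[80,0,0,0,0]]]'

```text
time: 7.85
ee_pos: [0.4559, -0.3045, 0.0273]
eef_rot: [3.139, 0.001, 0.004]
wrist_force: [-0.3, -3.5, 6.0]
grip_width: 0.798
```

Request:
jog_arm --motion '[[[80,0,0,-20,0],[80,0,0,-40,0],[80,0,0,-45,0],[100,0,0,-45,0],[100,0,0,-10,0],[100,0,0,0,0]]]'

```text
time: 8.45
ee_pos: [0.4557, -0.304, 0.188]
eef_rot: [3.139, 0.001, 0.005]
wrist_force: [0.3, -1.1, -0.0]
grip_width: 0.983
```

```bash
python3 -c "
from h import *
look('w5')"
```

```text
8.45 [ 0.4557 -0.304   0.188 ] [3.1392e+00 1.2000e-03 5.1000e-03] 0.983
```

View pics/w5.png

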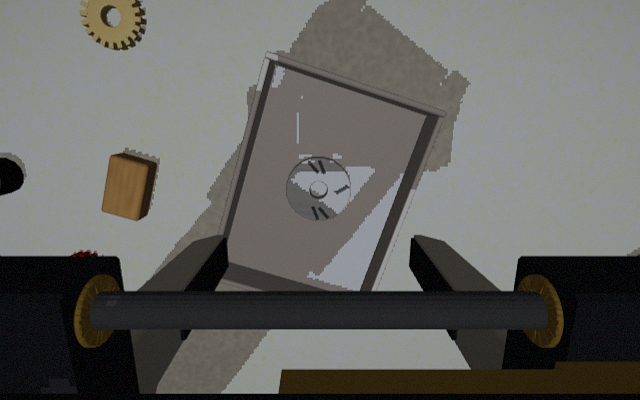

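The worn burr lies flat near the middle of the tray, at (318,189). Next is the new burr.

Request:
jog_arm --motion '[[[100,8,-25,0,0],[100,18,-46,0,0],[100,18,-46,0,0],[100,18,-46,0,0],[100,18,-46,0,0],[100,18,-46,0,0],[100,18,-46,0,0],[100,18,-46,0,0]]]'

```text
time: 9.3
ee_pos: [0.5886, 0.0457, 0.1834]
eef_rot: [3.141, 0.001, -0.004]
wrist_force: [0.5, -0.6, -0.4]
grip_width: 1.002
```

Request:
jog_arm --motion '[[[100,17,-46,0,0],[100,0,-46,0,0],[100,0,0,0,0],[100,0,0,0,0]]]'

```text
time: 9.7
ee_pos: [0.6051, 0.1363, 0.1834]
eef_rot: [3.141, 0.004, -0.005]
wrist_force: [-0.4, 0.0, 0.5]
grip_width: 1.002
```

```bash
python3 -c "
from h import *
look('w6')"
```

```text
9.7 [0.6051 0.1363 0.1834] [ 3.1408  0.0043 -0.0046] 1.002
```

View pics/w6.png

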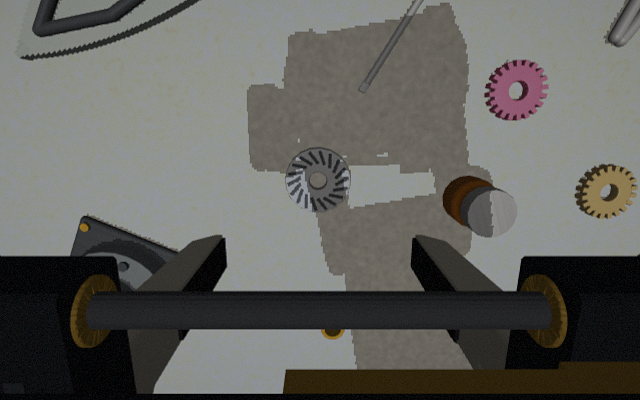

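```bash
python3 - <<'E'
from h import *
c,R,t=load("w6"); im=c["img"]
a=cv2.resize(cv2.cvtColor(im,cv2.COLOR_RGB2BGR)[135:225,270:370],None,fx=7,fy=7,interpolation=cv2.INTER_CUBIC)
cv2.imwrite("pics/w6c.png",np.clip(a.astype(float)*1.5,0,255).astype(np.uint8))
for uv in [(318,180),(318,180.5)]: print(cast(c,R,t,*uv,.012))
E
```

```text
[0.61327788 0.13648308 0.012     ]
[0.61281799 0.13648184 0.012     ]
```

View pics/w6c.png

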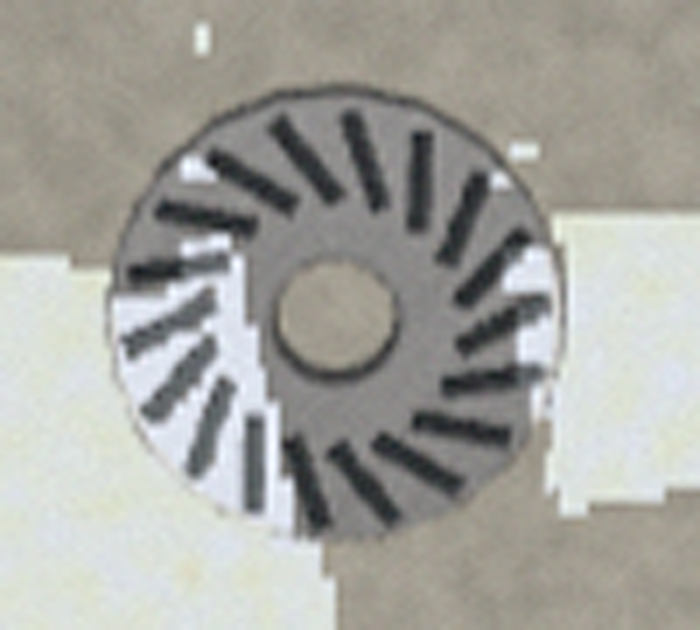

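Request:
jog_arm --motion '[[[100,8,0,30,0],[100,0,0,45,0],[100,0,0,40,0],[100,0,0,25,0],[100,0,0,10,0],[100,0,0,0,0],[100,0,0,0,0]]]'

```text
time: 10.45
ee_pos: [0.6144, 0.1352, 0.0371]
eef_rot: [-3.141, -0.0, -0.002]
wrist_force: [0.6, -0.5, -0.5]
grip_width: 1.004
```

```bash
python3 -c "
from h import *
look('w7')"
```

```text
10.45 [0.6144 0.1352 0.0371] [-3.1414e+00 -1.0000e-04 -2.4000e-03] 1.004
```

View pics/w7.png

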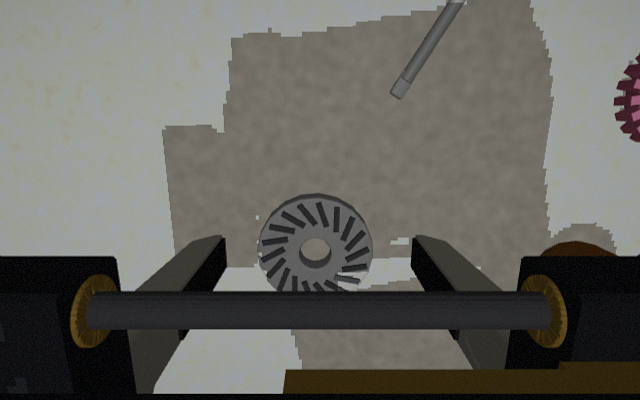

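```bash
python3 - <<'E'
from h import *
c,R,t=load("w7"); print(cast(c,R,t,315.5,249,.012))
c,R,t=load("w3")
for z in(.155,.1675): print(cast(c,R,t,319,259,z))
E
```

```text
[0.61529479 0.13674786 0.012     ]
[0.49611612 0.32990127 0.155     ]
[0.50149267 0.32991585 0.1675    ]
```

Request:
jog_arm --motion '[[[100,1,-1,8,0],[100,0,0,4,0],[100,0,0,0,0],[50,0,0,0,0],[50,0,0,0,0],[50,0,0,0,0],[50,0,0,0,0],[50,0,0,0,0]]]'

```text
time: 11.3
ee_pos: [0.6148, 0.1367, 0.0239]
eef_rot: [-3.142, -0.001, -0.0]
wrist_force: [-0.1, -0.2, 1.1]
grip_width: 0.627
```

Request:
jog_arm --motion '[[[50,0,0,-10,0],[50,0,0,-30,0],[50,0,0,-45,0],[50,0,0,-45,0],[50,0,0,-15,0],[50,0,0,0,0]]]'

```text
time: 11.9
ee_pos: [0.6155, 0.1368, 0.1716]
eef_rot: [-3.141, -0.001, -0.006]
wrist_force: [0.4, -0.1, -2.3]
grip_width: 0.626
```

```bash
python3 -c "
from h import *
look('w8')"
```

```text
11.9 [0.6155 0.1368 0.1716] [-3.1409e+00 -1.3000e-03 -6.4000e-03] 0.626
```

View pics/w8.png

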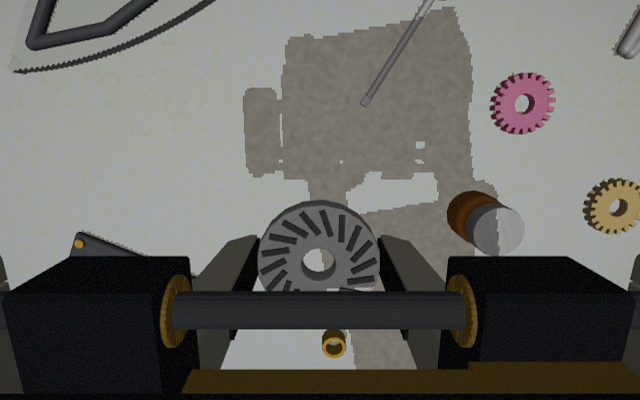

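```bash
cat >> h.py <<'E'
def toolpt(c,u,v,zt):
    T=np.array(c["tool_from_camera"]); f,cx,cy=K(c); d=T[:3,:3]@np.array([(u-cx)/f,(v-cy)/f,1.]); o=T[:3,3]
    return o+d*(zt-o[2])/d[2]
def crop(c,u0,v0,u1,v1,k,n,g=1.5):
    a=cv2.resize(cv2.cvtColor(c["img"],cv2.COLOR_RGB2BGR)[v0:v1,u0:u1],None,fx=k,fy=k,interpolation=cv2.INTER_CUBIC)
    cv2.imwrite("pics/"+n+".png",np.clip(a.astype(float)*g,0,255).astype(np.uint8))
E
python3 - <<'E'
from h import *
c,R,t=load("w8"); crop(c,250,190,390,300,5,"w8c")
print(toolpt(c,319,262,.012))
E
```

```text
[-0.00047527  0.00018831  0.012     ]
```

View pics/w8c.png

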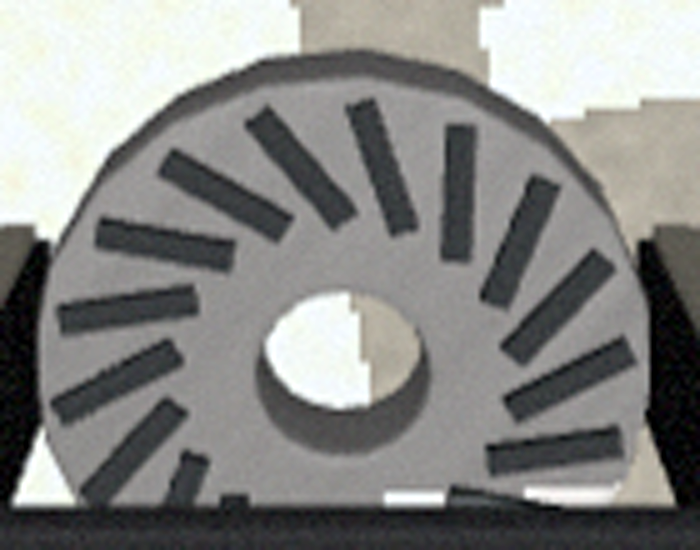

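```bash
python3 - <<'E'
from h import *
c,R,t=load("w8"); print(toolpt(c,318.7,264.3,.012))
E
```

```text
[-1.65535756e-03  4.64440552e-05  1.20000000e-02]
```

Request:
jog_arm --motion '[[[50,-15,0,0,0],[50,-20,-33,0,0],[50,-20,-40,0,0],[50,-20,-40,0,0],[50,-20,-40,0,0],[50,-20,-40,0,0],[50,0,0,0,0],[50,0,0,0,0]]]'

```text
time: 12.75
ee_pos: [0.4985, 0.3299, 0.1662]
eef_rot: [3.14, 0.004, -0.004]
wrist_force: [-0.6, 0.4, -2.3]
grip_width: 0.63
```

Request:
jog_arm --motion '[[[50,0,0,15,0],[50,0,0,15,0],[50,0,0,0,0],[50,0,0,0,0]]]'

```text
time: 13.15
ee_pos: [0.4996, 0.3289, 0.1378]
eef_rot: [3.141, -0.0, -0.002]
wrist_force: [-0.2, -0.0, -1.6]
grip_width: 0.626
```

```bash
python3 - <<'E'
from h import *
c,R,t=look("w9"); crop(c,250,150,390,300,4,"w9c")
E
```

```text
13.15 [0.4996 0.3289 0.1378] [ 3.1408e+00 -2.0000e-04 -2.1000e-03] 0.626
```

View pics/w9c.png

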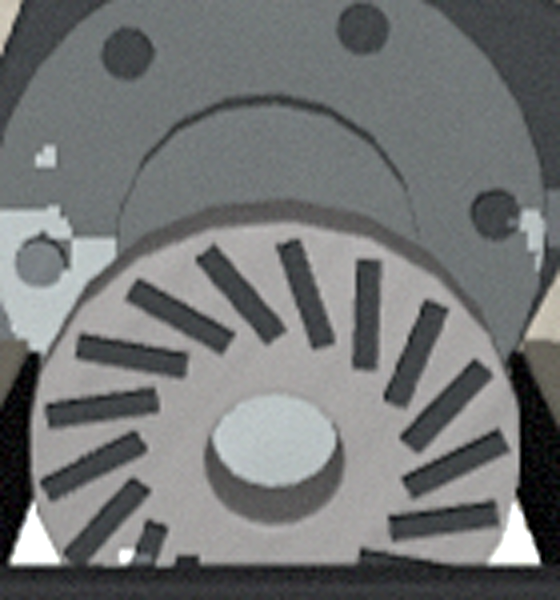

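```bash
python3 - <<'E'
from h import *
c,R,t=load("w9")
for p in ([.4984,.33,.092],[.4984,.33,.084],[.4984,.33,.042]): print(np.round(proj(c,R,t,p),1), end=' ')
print(toolpt(c,250+274/4,150+458/4,.012))
crop(c,290,230,350,290,10,"w9d",1.2)
E
```

```text
[316.4 238.6] [316.5 233.9] [316.6 213.8] [-1.75797985e-03 -4.97365301e-05  1.20000000e-02]
```

View pics/w9d.png

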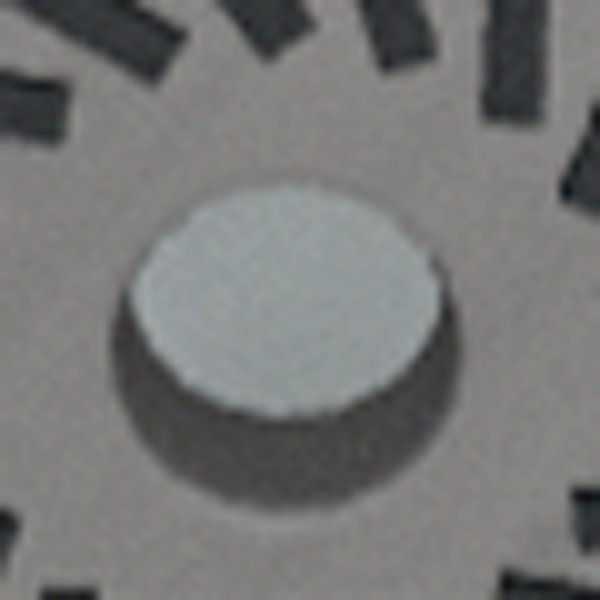

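Request:
jog_arm --motion '[[[50,0.5,-1,0,0],[50,0,0,10,0],[50,0,0,10,0],[50,0,0,8,0],[50,0,0,8,0],[50,0,0,0,0]]]'

```text
time: 13.8
ee_pos: [0.4995, 0.3303, 0.1011]
eef_rot: [3.14, 0.001, -0.003]
wrist_force: [0.0, 0.5, -2.8]
grip_width: 0.624
```

```bash
python3 - <<'E'
from h import *
c,R,t=look("w10"); crop(c,240,150,400,300,4,"w10c"); print(ctrl.observe()["wrist_force"])
E
```

```text
13.8 [0.4995 0.3303 0.1011] [ 3.1405e+00  1.4000e-03 -2.8000e-03] 0.624
[-0.39061259  0.19200424 -2.6662475 ]
```

View pics/w10c.png

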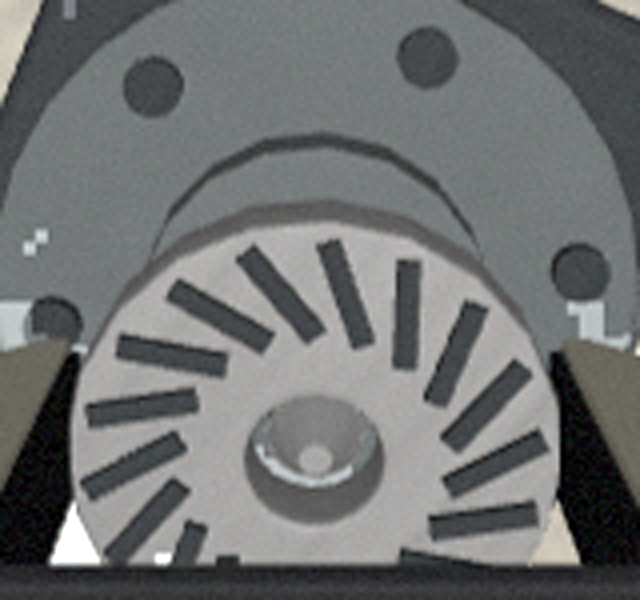

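Request:
jog_arm --motion '[[[50,0,0,10,0],[50,0,0,10,0],[50,0,0,8,0],[50,0,0,5,0],[50,0,0,2,0],[50,0,0,0,0],[50,0,0,0,0]]]'

```text
time: 14.55
ee_pos: [0.5003, 0.3307, 0.0681]
eef_rot: [-3.141, -0.001, -0.001]
wrist_force: [-0.5, -0.5, -2.5]
grip_width: 0.626
```

Force is still free and the underside is about 2 mm above the seat. I'll lower it 1.5 mm, then release.

Request:
jog_arm --motion '[[[50,0,0,1.5,0],[50,0,0,0,0],[75,0,0,0,0],[75,0,0,0,0],[100,0,0,0,0],[100,0,0,0,0],[100,0,0,0,0]]]'

```text
time: 15.25
ee_pos: [0.5001, 0.3306, 0.0663]
eef_rot: [-3.142, -0.001, -0.0]
wrist_force: [0.0, -0.4, 0.4]
grip_width: 0.959
```

Request:
jog_arm --motion '[[[100,0,0,-30,0],[100,0,0,-45,0],[100,0,0,-45,0],[100,0,0,-15,0],[100,0,0,0,0]]]'

```text
time: 15.75
ee_pos: [0.5008, 0.331, 0.204]
eef_rot: [-3.139, -0.001, -0.006]
wrist_force: [-0.2, -0.2, -0.2]
grip_width: 0.997
```

```bash
python3 - <<'E'
from h import *
c,R,t=look("w11"); crop(c,230,90,410,260,4,"w11c"); print(ctrl.observe()["wrist_force"])
E
```

```text
15.75 [0.5008 0.331  0.204 ] [-3.1394e+00 -1.3000e-03 -5.7000e-03] 0.997
[-0.48933569  0.04135595 -0.59882973]
```

View pics/w11c.png

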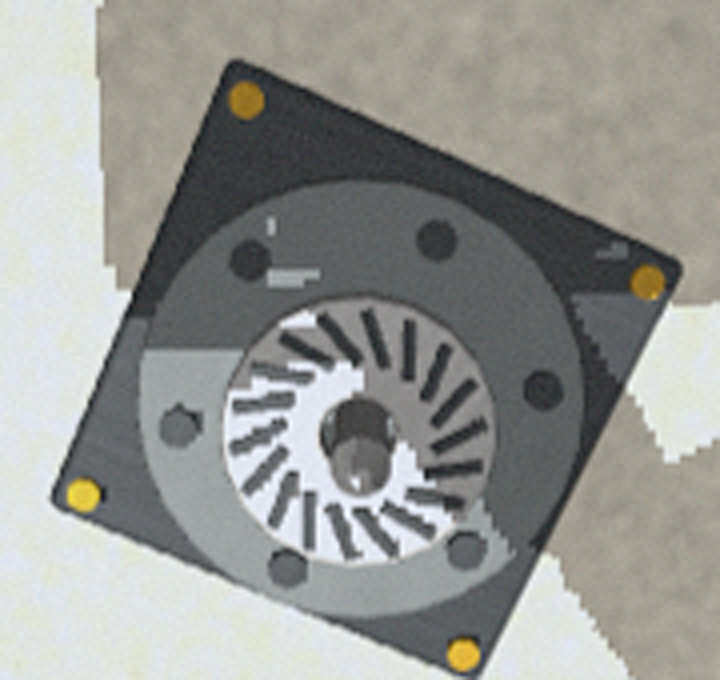

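View pics/w11.png

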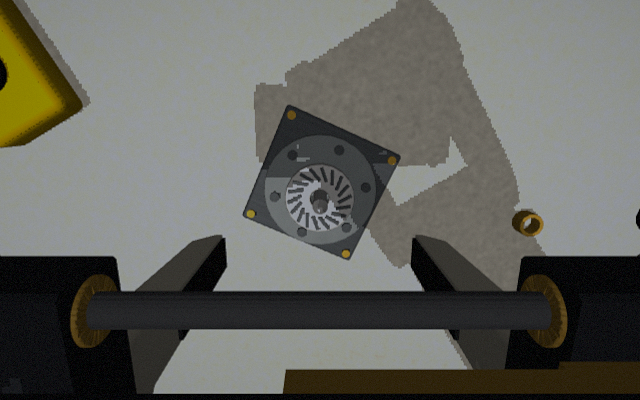

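The new burr is seated flat with the spindle up through its bore (burr centred at about (320,197)). The spacer is next, and I'll hover over it first.

Request:
jog_arm --motion '[[[100,-4,20,0,0],[100,-8,43,0,0],[100,-8,43,0,0],[100,-8,43,0,0],[100,-8,43,10,0],[100,-2,18,10,0],[100,0,0,0,0],[100,0,0,0,0]]]'

```text
time: 16.6
ee_pos: [0.462, 0.1206, 0.18]
eef_rot: [3.141, -0.0, -0.003]
wrist_force: [0.1, 0.1, -0.3]
grip_width: 1.001
```

```bash
python3 - <<'E'
from h import *
c,R,t=look("w12"); crop(c,270,140,370,220,7,"w12c")
E
```

```text
16.6 [0.462  0.1206 0.18  ] [ 3.1414e+00 -2.0000e-04 -3.0000e-03] 1.001
```

View pics/w12c.png

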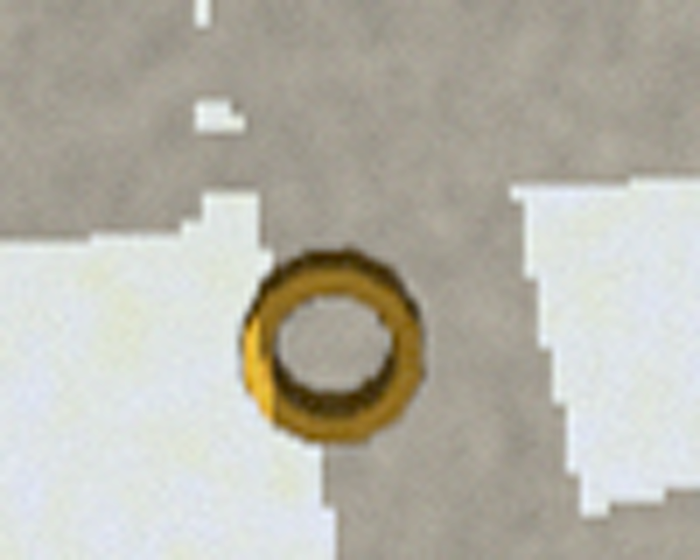

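```bash
python3 - <<'E'
from h import *
c,R,t=load("w12"); print(cast(c,R,t,270+333/7,140+354/7,.016), toolpt(c,270+333/7,140+354/7,.164))
E
```

```text
[0.46220039 0.12122638 0.016     ] [ 0.00052624 -0.00064156  0.164     ]
```

Request:
jog_arm --motion '[[[60,0,-0.5,30,0],[60,0,0,35,0],[60,0,0,35,0],[60,0,0,30,0],[60,0,0,15,0],[60,0,0,0,0],[60,0,0,0,0]]]'

```text
time: 17.35
ee_pos: [0.4628, 0.1216, 0.0373]
eef_rot: [-3.141, -0.002, -0.001]
wrist_force: [-0.1, -0.5, 0.6]
grip_width: 0.602
```

```bash
python3 - <<'E'
from h import *
c,R,t=look("w13"); crop(c,220,180,420,300,4,"w13c")
E
```

```text
17.35 [0.4628 0.1216 0.0373] [-3.1414e+00 -2.2000e-03 -1.0000e-03] 0.602
```

View pics/w13c.png

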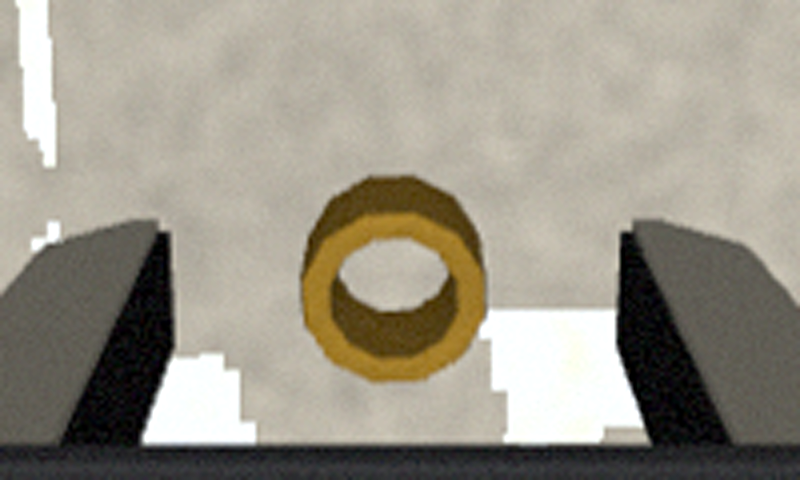

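```bash
python3 - <<'E'
from h import *
c,R,t=load("w13"); print(toolpt(c,318.5,254.3,.021))
E
```

```text
[-3.29349170e-04 -3.51950926e-05  2.10000000e-02]
```

Request:
jog_arm --motion '[[[60,0,0,9,0],[60,0,0,3,0],[60,0,0,0,0],[15,0,0,0,0],[15,0,0,0,0],[15,0,0,0,0],[15,0,0,0,0],[15,0,0,0,0]]]'

```text
time: 18.2
ee_pos: [0.4623, 0.1211, 0.0243]
eef_rot: [-3.142, -0.001, -0.0]
wrist_force: [-0.4, 0.2, 0.4]
grip_width: 0.243
```

Request:
jog_arm --motion '[[[15,0,0,-10,0],[15,0,0,-30,0],[15,0,0,-40,0],[15,0,0,-40,0],[15,0,0,-25,0],[15,0,0,0,0]]]'

```text
time: 18.8
ee_pos: [0.4635, 0.1213, 0.1739]
eef_rot: [-3.14, -0.001, -0.009]
wrist_force: [-1.2, 0.1, -1.3]
grip_width: 0.243
```

```bash
python3 - <<'E'
from h import *
c,R,t=look("w14"); crop(c,220,180,420,300,4,"w14c")
E
```

```text
18.8 [0.4635 0.1213 0.1739] [-3.1403e+00 -1.3000e-03 -9.3000e-03] 0.243
```

View pics/w14c.png

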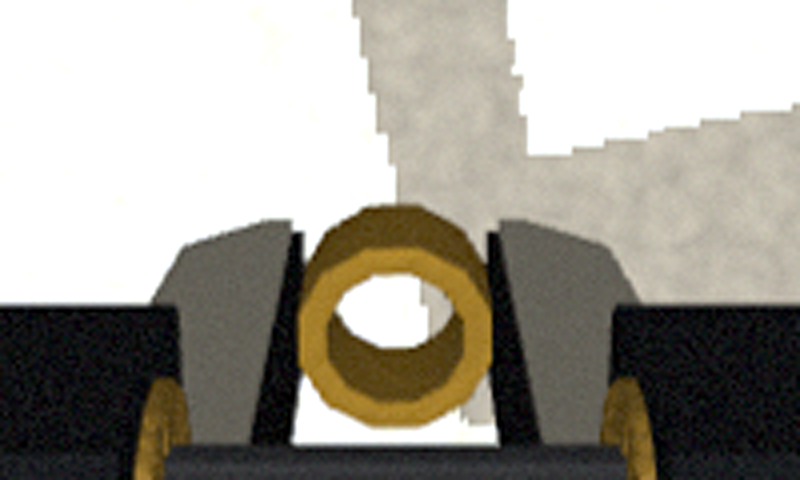

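```bash
python3 - <<'E'
from h import *
c,R,t=load("w14"); print(toolpt(c,318.9,264,.0083))
E
```

```text
[0.00016844 0.00013092 0.0083    ]
```

Request:
jog_arm --motion '[[[15,4,-20,0,0],[15,8,-43,0,0],[15,8,-43,0,0],[15,8,-43,0,0],[15,7,-42,0,0],[15,0,-18,15,0],[15,0,0,15,0],[15,0,0,0,0]]]'

```text
time: 19.65
ee_pos: [0.4957, 0.3289, 0.1354]
eef_rot: [3.139, 0.002, -0.007]
wrist_force: [0.0, 0.4, -0.3]
grip_width: 0.244
```

```bash
python3 - <<'E'
from h import *
c,R,t=look("w15"); c,R,t=look("w15"); crop(c,220,150,420,300,4,"w15c")
E
```

```text
19.65 [0.4957 0.3289 0.1354] [ 3.1386e+00  2.0000e-03 -7.1000e-03] 0.244
19.7 [0.4963 0.3287 0.1372] [ 3.1395e+00  9.0000e-04 -4.5000e-03] 0.246
```

View pics/w15c.png

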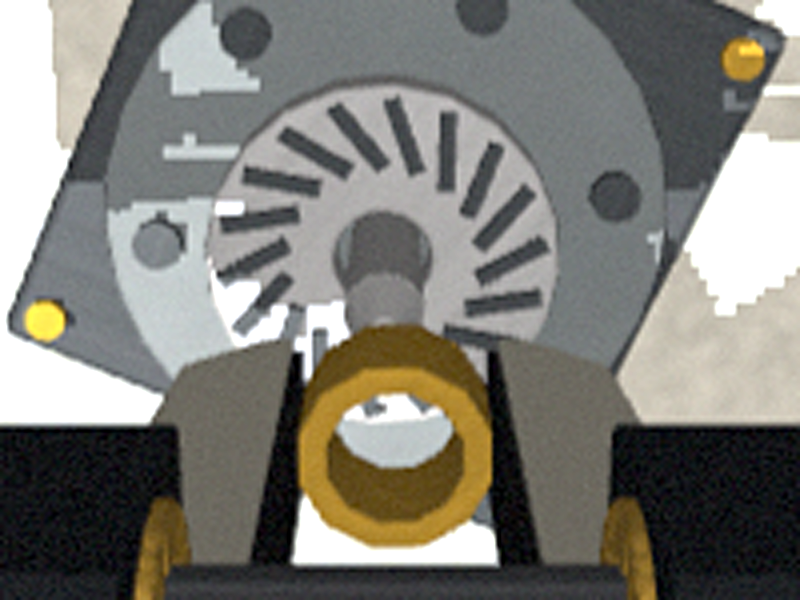

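Request:
jog_arm --motion '[[[15,2,-1.7,0,0],[15,0,0,0,0],[15,0,0,8,0],[15,0,0,8,0],[15,0,0,7,0],[15,0,0,4,0],[15,0,0,0,0],[15,0,0,0,0]]]'

```text
time: 20.55
ee_pos: [0.4991, 0.3318, 0.1123]
eef_rot: [3.142, 0.001, -0.0]
wrist_force: [-0.4, -0.0, -0.2]
grip_width: 0.248
```

```bash
python3 - <<'E'
from h import *
c,R,t=look("w16"); crop(c,220,150,420,300,4,"w16c"); print(ctrl.observe()["wrist_force"])
E
```

```text
20.55 [0.4991 0.3318 0.1123] [ 3.1416e+00  1.4000e-03 -1.0000e-04] 0.248
[0.30796478 0.48253068 0.32079804]
```

View pics/w16c.png

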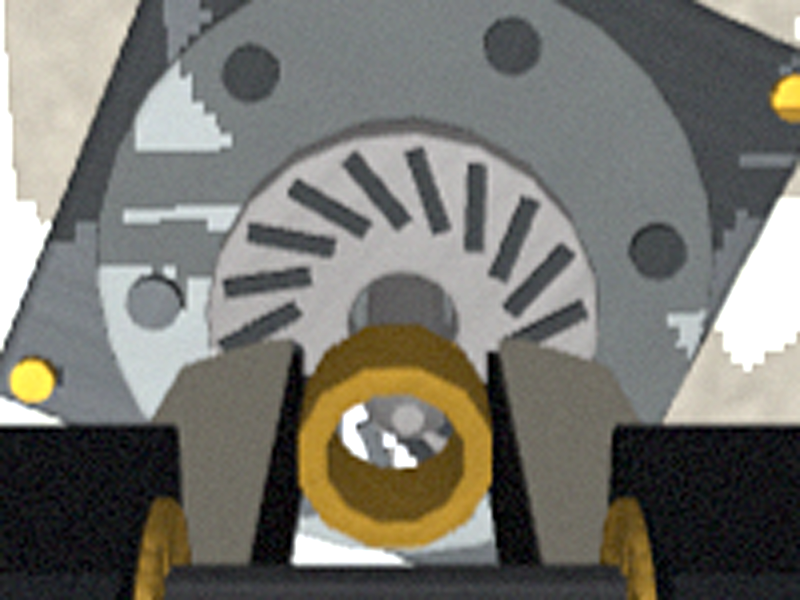

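```bash
python3 - <<'E'
from h import *
c,R,t=load("w16"); print(toolpt(c,220+408/4,150+418/4,.0203),toolpt(c,220+395.5/4,150+456/4,.0083))
E
```

```text
[-0.00014282  0.00170343  0.0203    ] [0.00016882 0.00011873 0.0083    ]
```

Request:
jog_arm --motion '[[[15,-0.3,1.6,0,0],[15,0,0,0,0],[15,0,0,5,0],[15,0,0,5,0],[15,0,0,5,0],[15,0,0,0,0],[15,0,0,0,0]]]'

```text
time: 21.3
ee_pos: [0.4987, 0.3302, 0.097]
eef_rot: [3.141, 0.001, -0.001]
wrist_force: [-0.1, -0.2, -0.4]
grip_width: 0.243
```

```bash
python3 - <<'E'
from h import *
c,R,t=look("w17"); crop(c,220,150,420,300,4,"w17c"); print(ctrl.observe()["wrist_force"])
E
```

```text
21.3 [0.4987 0.3302 0.097 ] [ 3.1414e+00  1.3000e-03 -6.0000e-04] 0.243
[ 0.43368568  0.58401533 -1.0856127 ]
```

View pics/w17c.png

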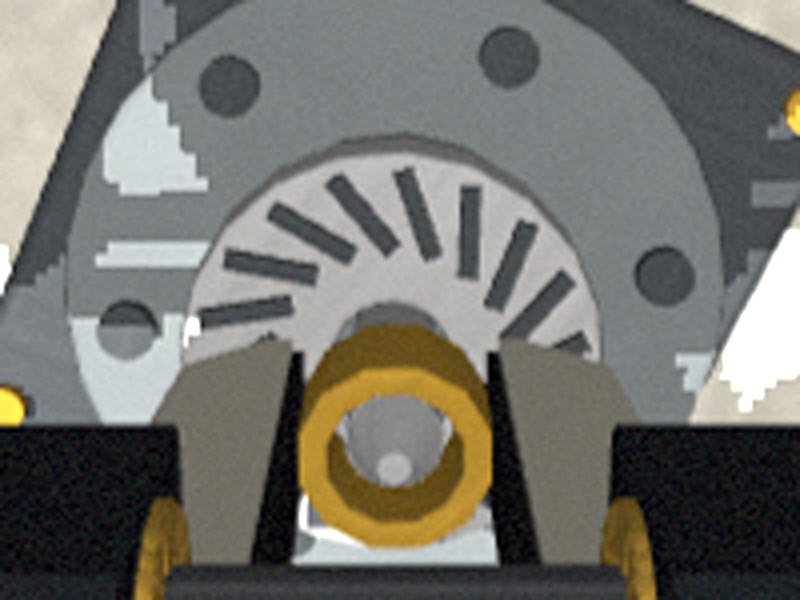

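Request:
jog_arm --motion '[[[15,0,0,6,0],[15,0,0,6,0],[15,0,0,4,0],[15,0,0,2,0],[15,0,0,0,0],[15,0,0,0,0]]]'

```text
time: 21.95
ee_pos: [0.4989, 0.3302, 0.0793]
eef_rot: [-3.142, -0.001, -0.0]
wrist_force: [0.2, -1.4, 0.1]
grip_width: 0.244
```

Request:
jog_arm --motion '[[[15,0,0,0.8,0],[15,0,0,0,0],[40,0,0,0,0],[60,0,0,0,0],[60,0,0,0,0],[60,0,0,0,0]]]'

```text
time: 22.55
ee_pos: [0.4988, 0.3302, 0.0785]
eef_rot: [-3.142, -0.001, -0.0]
wrist_force: [0.6, 0.6, 0.3]
grip_width: 0.54
```

Request:
jog_arm --motion '[[[60,0,0,-30,0],[80,0,0,-40,0],[100,0,0,-40,0],[100,0,0,-10,0],[100,0,0,0,0]]]'

```text
time: 23.05
ee_pos: [0.4993, 0.3305, 0.2003]
eef_rot: [-3.14, -0.001, -0.004]
wrist_force: [0.3, 0.1, -0.7]
grip_width: 0.896
```

```bash
python3 - <<'E'
from h import *
c,R,t=look("w18"); crop(c,230,90,410,260,4,"w18c"); print(ctrl.observe()["wrist_force"])
c=eyes.camera("side"); crop(c,210,325,320,400,7,"s18")
E
```

```text
23.05 [0.4993 0.3305 0.2003] [-3.14e+00 -1.30e-03 -4.20e-03] 0.896
[-0.17699086 -0.29879143 -0.19678764]
```

View pics/w18c.png

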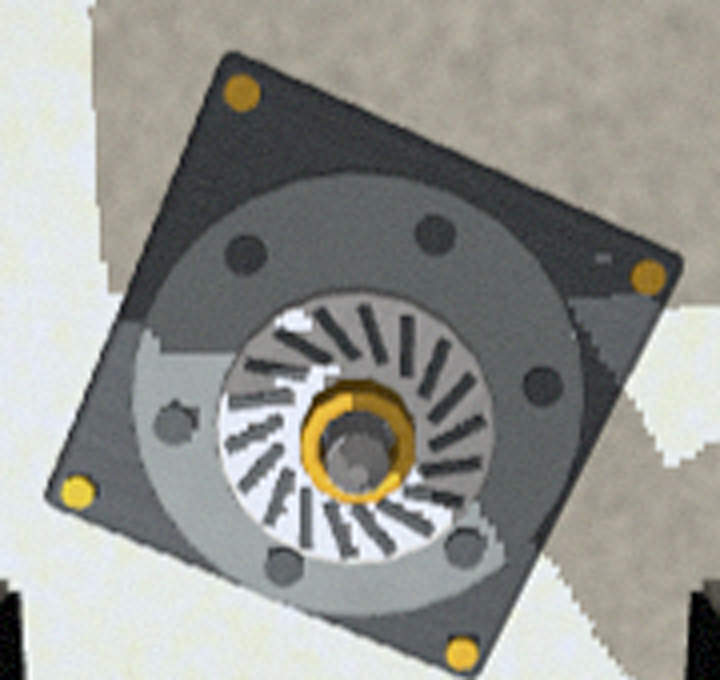

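View pics/s18.png

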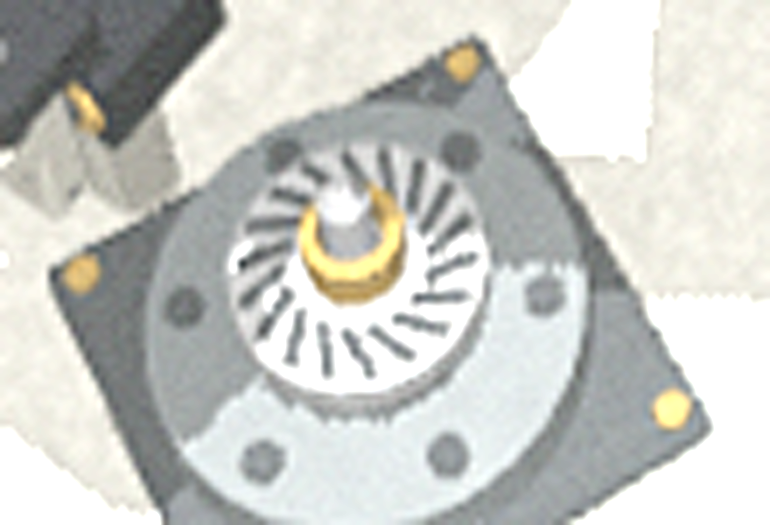

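The spacer is seated on the new burr in both views. Next is the beige gear.

Request:
jog_arm --motion '[[[100,4,22,0,0],[100,10,45,0,0],[100,10,45,0,0],[100,10,45,0,0],[100,10,45,0,0],[100,10,45,0,0],[100,10,45,0,0],[100,10,45,0,0]]]'

```text
time: 23.95
ee_pos: [0.5726, -0.0086, 0.1963]
eef_rot: [-3.141, -0.001, 0.004]
wrist_force: [0.3, 0.2, 0.0]
grip_width: 0.998
```

Request:
jog_arm --motion '[[[100,10,45,0,0],[100,10,45,0,0],[100,7,35,10,0],[100,0,0,10,0],[100,0,0,0,0],[100,0,0,0,0]]]'

```text
time: 24.55
ee_pos: [0.5997, -0.1309, 0.1774]
eef_rot: [-3.141, -0.002, 0.003]
wrist_force: [0.3, -0.4, -0.0]
grip_width: 1.001
```

```bash
python3 - <<'E'
from h import *
c,R,t=look("w19"); crop(c,260,130,380,220,6,"w19c")
E
```

```text
24.55 [ 0.5997 -0.1309  0.1774] [-3.1409e+00 -2.1000e-03  2.8000e-03] 1.001
```

View pics/w19c.png

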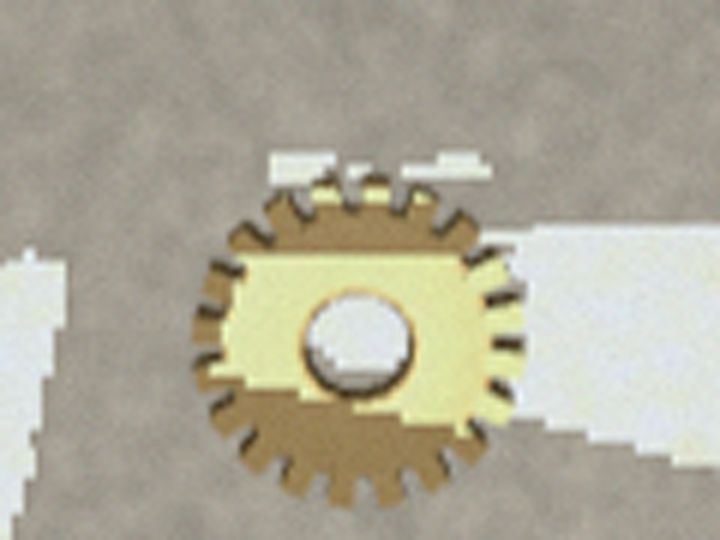

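View pics/w19.png

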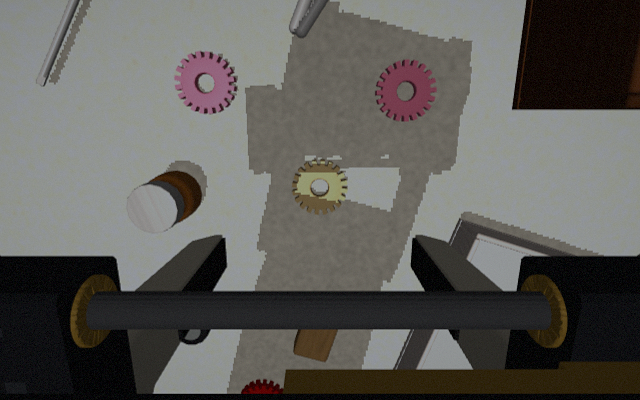

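```bash
python3 - <<'E'
from h import *
c,R,t=load("w19"); print(toolpt(c,260+358/6,130+343/6,.1674))
E
```

```text
[0.0029008  0.00123724 0.1674    ]
```

Request:
jog_arm --motion '[[[85,3,1,30,0],[85,0,0,35,0],[85,0,0,35,0],[85,0,0,30,0],[85,0,0,10,0],[85,0,0,0,0],[85,0,0,0,0]]]'

```text
time: 25.3
ee_pos: [0.604, -0.1325, 0.0403]
eef_rot: [3.141, 0.002, 0.003]
wrist_force: [0.2, 0.7, 1.8]
grip_width: 0.852
```

```bash
python3 - <<'E'
from h import *
c,R,t=look("w20"); crop(c,220,180,420,300,4,"w20c")
E
```

```text
25.3 [ 0.604  -0.1325  0.0403] [3.1411e+00 2.2000e-03 2.8000e-03] 0.852
```

View pics/w20c.png

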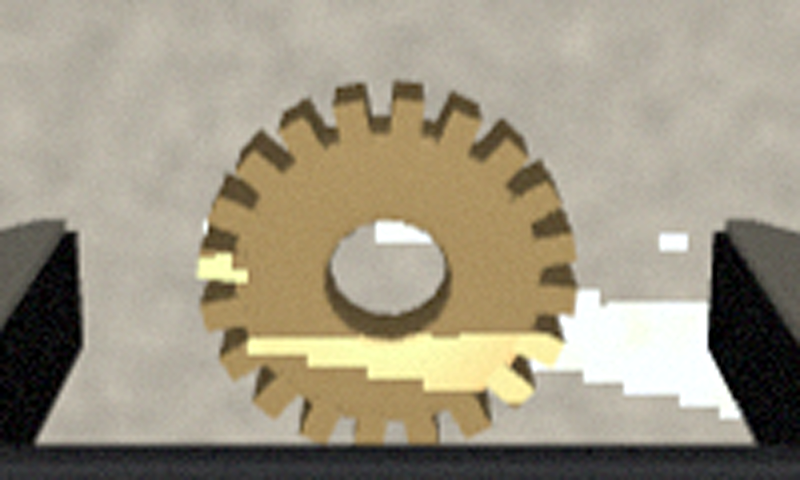

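```bash
python3 - <<'E'
from h import *
c,R,t=load("w20"); print(toolpt(c,317,249.5,.0303)); print(ctrl.observe()["ee_pos"])
E
```

```text
[-0.0015248  -0.00080886  0.0303    ]
[ 0.60415195 -0.13266579  0.04057877]
```

Request:
jog_arm --motion '[[[85,-0.5,-0.5,10,0],[85,0,0,5,0],[85,0,0,0,0],[40,0,0,0,0],[40,0,0,0,0],[40,0,0,0,0],[40,0,0,0,0],[40,0,0,0,0]]]'

```text
time: 26.15
ee_pos: [0.6027, -0.1323, 0.0236]
eef_rot: [3.142, 0.001, 0.0]
wrist_force: [-0.1, -0.6, 0.6]
grip_width: 0.524
```

Request:
jog_arm --motion '[[[40,0,0,-10,0],[40,0,0,-30,0],[40,0,0,-40,0],[40,0,0,-40,0],[40,0,0,-30,0],[40,0,0,0,0],[40,0,0,0,0]]]'

```text
time: 26.85
ee_pos: [0.6028, -0.1323, 0.1744]
eef_rot: [3.141, 0.001, 0.002]
wrist_force: [0.2, -0.1, -0.5]
grip_width: 0.523
```

```bash
python3 - <<'E'
from h import *
c,R,t=look("w21"); crop(c,220,180,420,300,4,"w21c")
E
```

```text
26.85 [ 0.6028 -0.1323  0.1744] [3.1412e+00 1.3000e-03 2.2000e-03] 0.523
```

View pics/w21c.png

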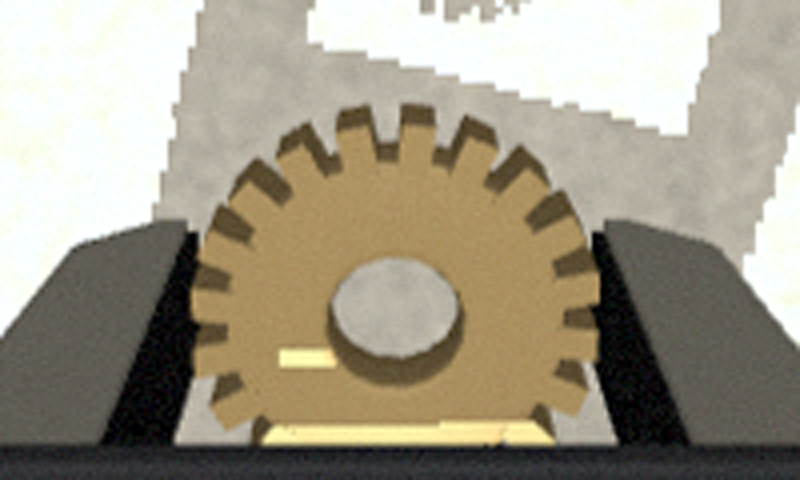

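```bash
python3 - <<'E'
from h import *
c,R,t=load("w21"); print(toolpt(c,318.9,260.3,.0136))
E
```

```text
[-0.00030807  0.00014455  0.0136    ]
```

Request:
jog_arm --motion '[[[40,-5,-22,0,0],[40,-10,-45,0,0],[40,-10,-45,0,0],[40,-10,-45,0,0],[40,-10,-45,0,0],[40,-10,-45,0,0],[40,-10,-45,0,0],[40,-10,-45,0,0]]]'

```text
time: 27.7
ee_pos: [0.5262, 0.2062, 0.1721]
eef_rot: [3.141, 0.001, -0.003]
wrist_force: [1.0, -1.1, 0.2]
grip_width: 0.526
```

Request:
jog_arm --motion '[[[40,-10,-45,0,0],[40,-10,-45,0,0],[40,-10,-35,0,0],[40,0,0,14,0],[40,0,0,14,0],[40,0,0,0,0],[40,0,0,0,0],[40,0,0,0,0]]]'

```text
time: 28.5
ee_pos: [0.4978, 0.3289, 0.1458]
eef_rot: [-3.141, 0.001, -0.001]
wrist_force: [1.3, 0.1, -0.7]
grip_width: 0.524
```

```bash
python3 - <<'E'
from h import *
c,R,t=look("w22"); crop(c,220,150,420,300,4,"w22c")
E
```

```text
28.5 [0.4978 0.3289 0.1458] [-3.1414e+00  8.0000e-04 -6.0000e-04] 0.524
```

View pics/w22c.png

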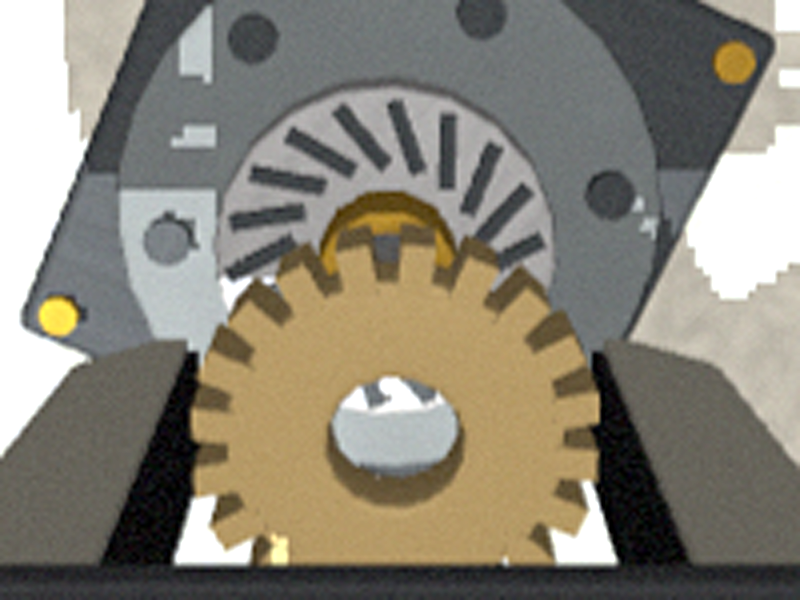

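Request:
jog_arm --motion '[[[40,0.8,-1.3,0,0],[40,0,0,10,0],[40,0,0,10,0],[40,0,0,5,0],[40,0,0,0,0],[40,0,0,0,0]]]'

```text
time: 29.15
ee_pos: [0.4981, 0.331, 0.1203]
eef_rot: [3.141, 0.001, -0.0]
wrist_force: [-0.4, 0.4, 0.0]
grip_width: 0.521
```

```bash
python3 - <<'E'
from h import *
c,R,t=look("w23"); crop(c,220,150,420,300,4,"w23c")
E
```

```text
29.15 [0.4981 0.331  0.1203] [ 3.1415e+00  1.3000e-03 -4.0000e-04] 0.521
```

View pics/w23c.png

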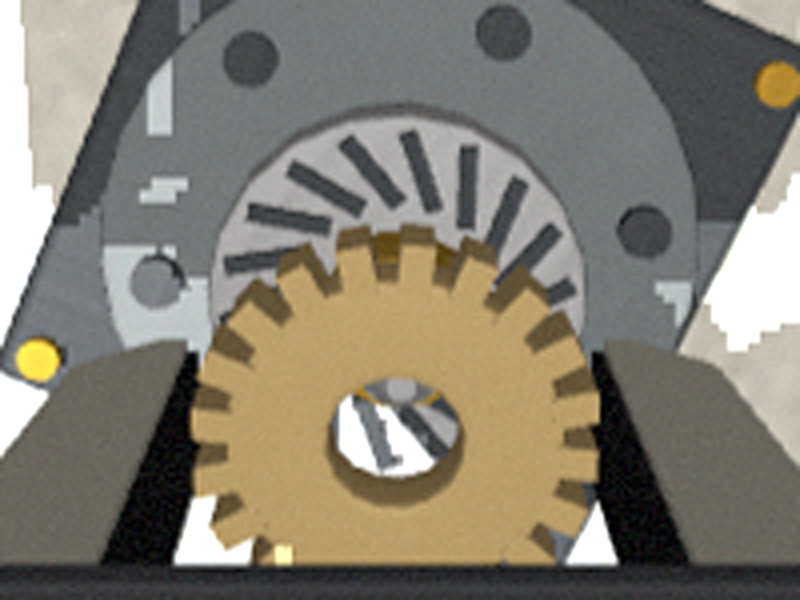

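```bash
python3 - <<'E'
from h import *
c,R,t=load("w23"); print(toolpt(c,320.25,247.5,.0283),toolpt(c,220+395.5/4,150+441/4,.0136))
E
```

```text
[0.00039185 0.00088319 0.0283    ] [-0.00028209  0.00013257  0.0136    ]
```

Request:
jog_arm --motion '[[[40,0.6,0.7,0,0],[40,0,0,5,0],[40,0,0,5,0],[40,0,0,5,0],[40,0,0,0,0],[40,0,0,0,0]]]'

```text
time: 29.8
ee_pos: [0.4987, 0.3303, 0.1053]
eef_rot: [3.141, 0.001, -0.0]
wrist_force: [0.8, -0.9, -1.1]
grip_width: 0.526
```

```bash
python3 - <<'E'
from h import *
c,R,t=look("w24"); crop(c,220,150,420,300,4,"w24c"); print(ctrl.observe()["wrist_force"])
E
```

```text
29.8 [0.4987 0.3303 0.1053] [ 3.1414e+00  1.3000e-03 -4.0000e-04] 0.526
[ 0.11043179 -1.09902512 -1.89882627]
```

View pics/w24c.png

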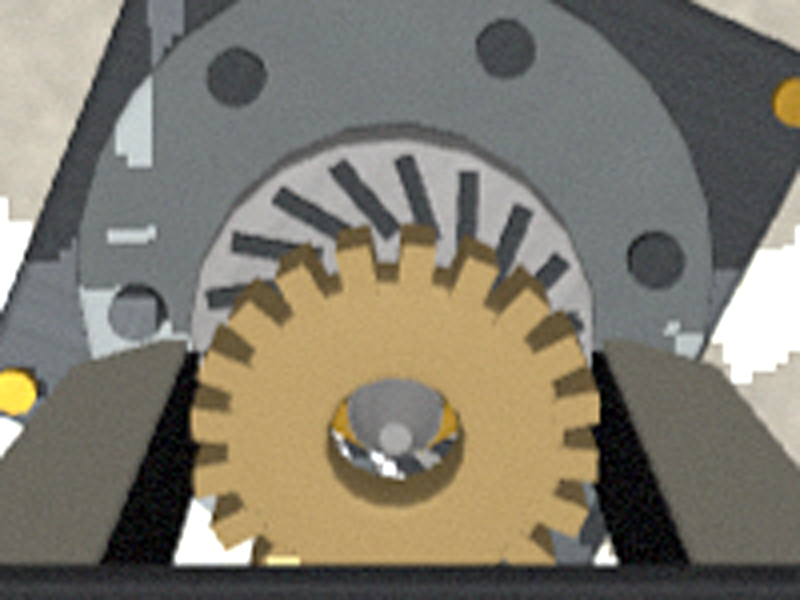

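Request:
jog_arm --motion '[[[40,0,0,4,0],[40,0,0,4,0],[40,0,0,2.5,0],[40,0,0,0,0],[40,0,0,0,0]]]'

```text
time: 30.35
ee_pos: [0.4987, 0.3303, 0.0949]
eef_rot: [-3.142, -0.001, 0.0]
wrist_force: [-0.1, -0.3, -0.1]
grip_width: 0.523
```

Request:
jog_arm --motion '[[[40,0,0,1,0],[40,0,0,0,0],[60,0,0,0,0],[80,0,0,0,0],[80,0,0,0,0],[80,0,0,0,0]]]'

```text
time: 30.95
ee_pos: [0.4987, 0.3303, 0.094]
eef_rot: [-3.142, -0.001, -0.0]
wrist_force: [0.4, -0.1, -0.9]
grip_width: 0.785
```

Request:
jog_arm --motion '[[[80,0,0,-25,0],[80,0,0,-40,0],[100,0,0,-30,0],[100,0,0,-10,0],[100,0,0,0,0]]]'

```text
time: 31.45
ee_pos: [0.4991, 0.3305, 0.2001]
eef_rot: [-3.14, -0.001, -0.003]
wrist_force: [0.0, -0.0, 0.7]
grip_width: 0.982
```

```bash
python3 - <<'E'
from h import *
c,R,t=look("w25"); crop(c,230,90,410,260,4,"w25c"); print(ctrl.observe()["wrist_force"])
c=eyes.camera("side"); crop(c,210,325,320,400,7,"s25")
E
```

```text
31.45 [0.4991 0.3305 0.2001] [-3.1404e+00 -1.3000e-03 -2.9000e-03] 0.982
[-1.04610775 -0.37457785 -0.66699593]
```

View pics/w25c.png

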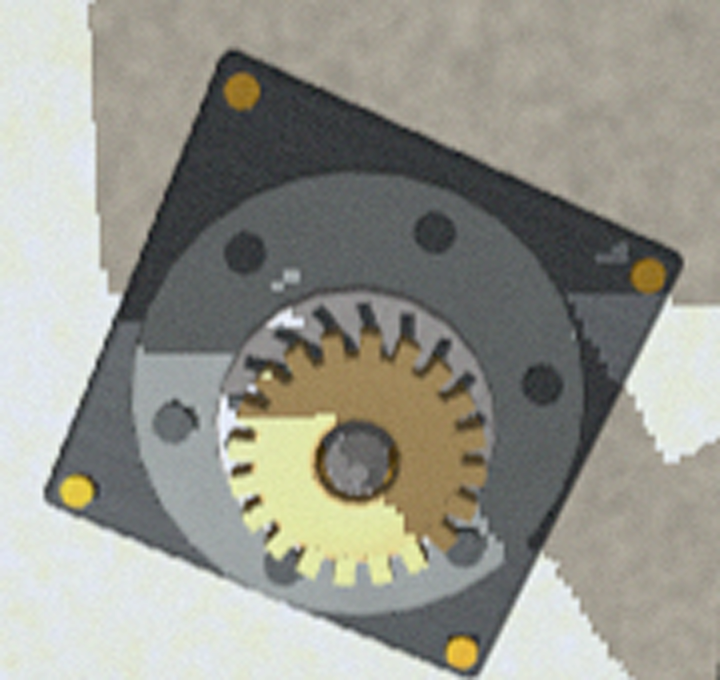

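View pics/s25.png

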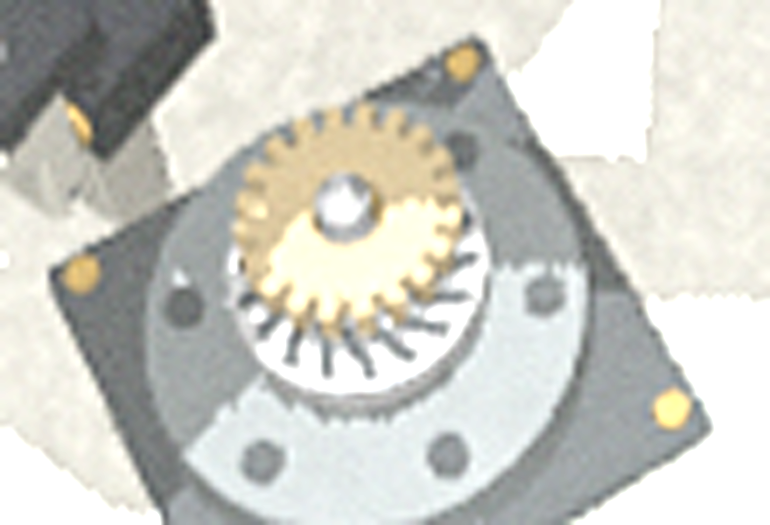

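The gear is flat on the spacer with the spindle centred in its bore. The cap is next.

Request:
jog_arm --motion '[[[100,-2,22,0,0],[100,-4,43,0,0],[100,-4,43,0,0],[100,-4,43,0,0],[100,-4,43,0,0],[100,-4,43,0,0],[100,-4,43,0,0],[100,-4,43,0,0]]]'

```text
time: 32.35
ee_pos: [0.468, 0.0057, 0.1971]
eef_rot: [-3.141, -0.002, 0.003]
wrist_force: [-0.7, -0.2, -0.1]
grip_width: 1.002
```

Request:
jog_arm --motion '[[[100,-2,17,10,0],[100,0,0,10,0],[100,0,0,0,0],[100,0,0,0,0]]]'

```text
time: 32.75
ee_pos: [0.4668, -0.0089, 0.1781]
eef_rot: [-3.141, -0.003, 0.002]
wrist_force: [0.4, -0.1, 0.6]
grip_width: 1.003
```

```bash
python3 - <<'E'
from h import *
c,R,t=look("w26"); crop(c,260,140,380,230,6,"w26c")
E
```

```text
32.75 [ 0.4668 -0.0089  0.1781] [-3.1412e+00 -2.6000e-03  2.4000e-03] 1.003
```

View pics/w26c.png

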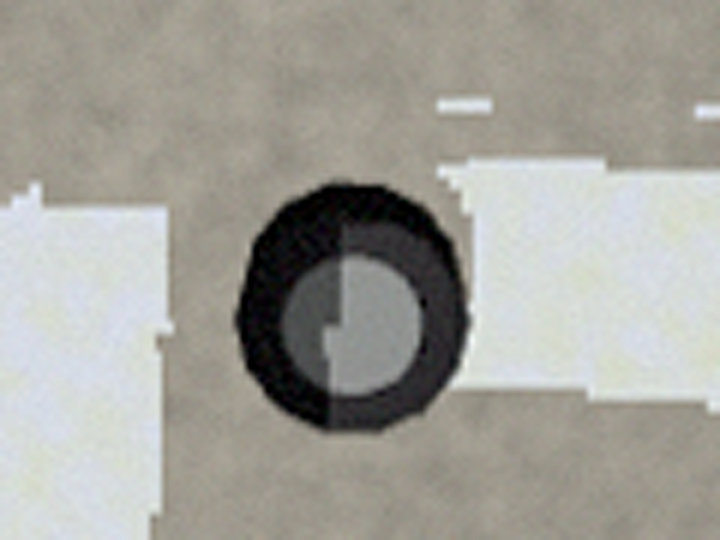

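View pics/w26.png

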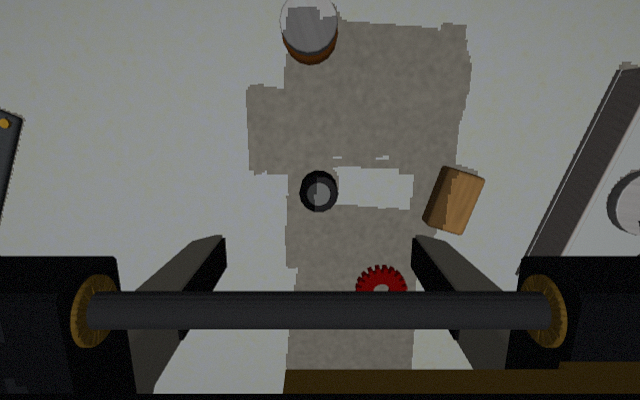

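```bash
python3 - <<'E'
from h import *
c,R,t=load("w26"); print(toolpt(c,260+351/6,140+325/6,.152))
E
```

```text
[3.14055837e-05 1.67113815e-04 1.52000000e-01]
```

Request:
jog_arm --motion '[[[70,0,0,30,0],[70,0,0,35,0],[70,0,0,35,0],[70,0,0,25,0],[70,0,0,10,0],[70,0,0,0,0],[70,0,0,0,0]]]'

```text
time: 33.5
ee_pos: [0.4677, -0.0095, 0.0453]
eef_rot: [3.142, 0.002, 0.002]
wrist_force: [0.0, -0.6, 0.5]
grip_width: 0.7
```

```bash
python3 - <<'E'
from h import *
c,R,t=look("w27"); crop(c,220,180,420,300,4,"w27c")
E
```

```text
33.5 [ 0.4677 -0.0095  0.0453] [3.1415e+00 2.1000e-03 2.1000e-03] 0.7
```

View pics/w27c.png

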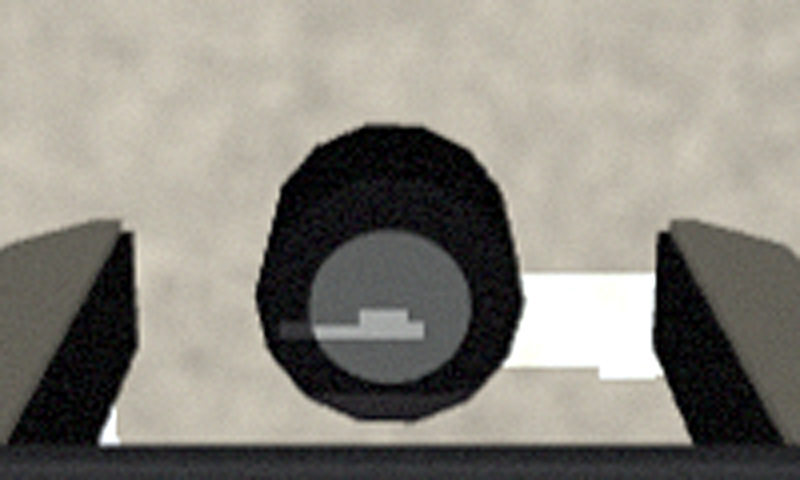

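```bash
python3 - <<'E'
from h import *
c,R,t=load("w27"); print(toolpt(c,317.5,256.5,.0193))
E
```

```text
[-0.00078414 -0.00053262  0.0193    ]
```

Request:
jog_arm --motion '[[[70,-0.5,-0.3,10,0],[70,0,0,5,0],[70,0,0,0,0],[25,0,0,0,0],[25,0,0,0,0],[25,0,0,0,0],[25,0,0,0,0],[25,0,0,0,0]]]'

```text
time: 34.35
ee_pos: [0.4665, -0.0094, 0.0291]
eef_rot: [3.142, 0.001, 0.0]
wrist_force: [-0.8, -1.3, 0.9]
grip_width: 0.359
```

Request:
jog_arm --motion '[[[25,0,0,-10,0],[25,0,0,-30,0],[25,0,0,-40,0],[25,0,0,-40,0],[25,0,0,-30,0],[25,0,0,0,0],[25,0,0,0,0]]]'

```text
time: 35.05
ee_pos: [0.4665, -0.0094, 0.1796]
eef_rot: [3.142, 0.001, 0.002]
wrist_force: [0.1, -0.3, -0.1]
grip_width: 0.36
```

```bash
python3 - <<'E'
from h import *
c,R,t=look("w28"); crop(c,220,180,420,300,4,"w28c")
E
```

```text
35.05 [ 0.4665 -0.0094  0.1796] [3.1415e+00 1.3000e-03 1.9000e-03] 0.36
```

View pics/w28c.png

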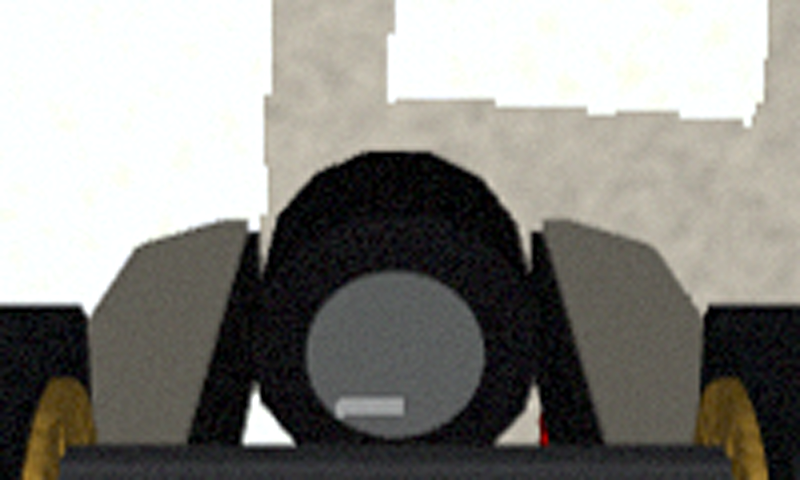

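```bash
python3 - <<'E'
from h import *
c,R,t=load("w28"); print(toolpt(c,318.9,268.5,.0031),toolpt(c,318.9,268.5,.0021))
E
```

```text
[0.00032814 0.00011652 0.0031    ] [0.00079433 0.00011361 0.0021    ]
```

Request:
jog_arm --motion '[[[25,2,-22,0,0],[25,4,-43,0,0],[25,4,-43,0,0],[25,4,-43,0,0],[25,4,-43,0,0],[25,4,-43,0,0],[25,4,-43,0,0],[25,4,-43,0,0]]]'

```text
time: 35.9
ee_pos: [0.4955, 0.3152, 0.1773]
eef_rot: [3.14, 0.002, -0.003]
wrist_force: [1.0, -1.0, 0.4]
grip_width: 0.36
```

Request:
jog_arm --motion '[[[25,2,-17,0,0],[25,0,0,15,0],[25,0,0,15,0],[25,0,0,10,0],[25,0,0,0,0],[25,0,0,0,0],[25,0,0,0,0]]]'

```text
time: 36.6
ee_pos: [0.4985, 0.3302, 0.1397]
eef_rot: [-3.141, -0.0, -0.001]
wrist_force: [-0.0, -0.1, -0.2]
grip_width: 0.359
```

```bash
python3 - <<'E'
from h import *
c,R,t=look("w29"); crop(c,220,150,420,300,4,"w29c")
c=eyes.camera("side"); crop(c,190,290,320,400,6,"s29")
E
```

```text
36.6 [0.4985 0.3302 0.1397] [-3.1411e+00 -2.0000e-04 -1.4000e-03] 0.359
```

View pics/w29c.png

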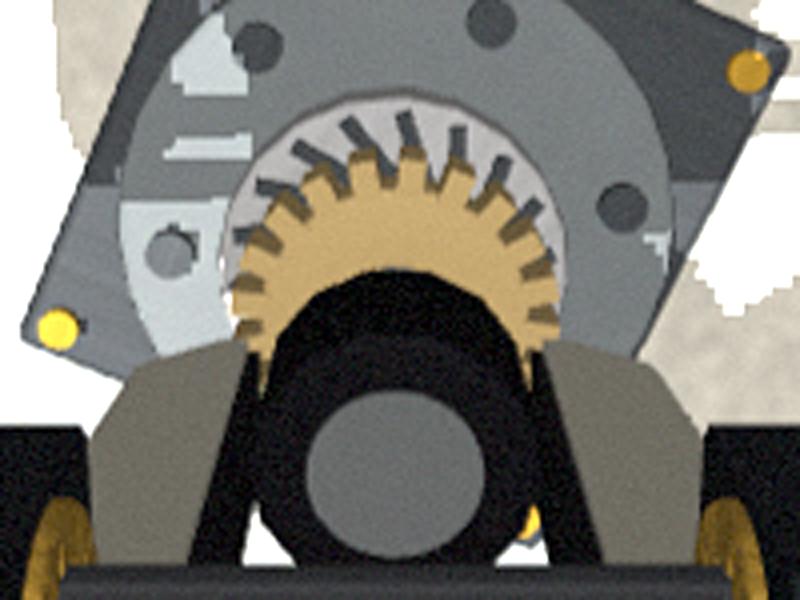

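View pics/s29.png

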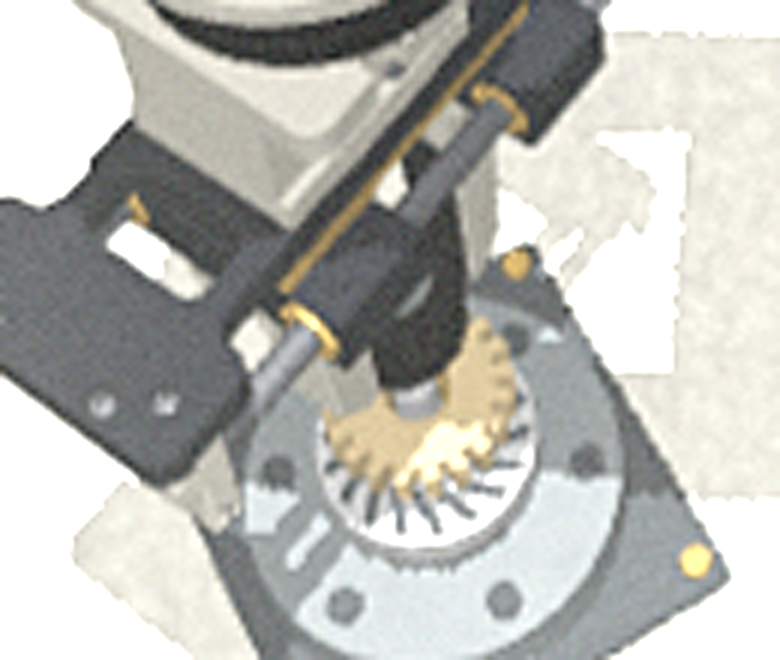

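Request:
jog_arm --motion '[[[25,-0.2,0,6,0],[25,0,0,6,0],[25,0,0,5,0],[25,0,0,5,0],[25,0,0,0,0],[25,0,0,0,0]]]'

```text
time: 37.3
ee_pos: [0.498, 0.3306, 0.1168]
eef_rot: [3.141, 0.001, -0.0]
wrist_force: [-0.7, -0.1, -1.4]
grip_width: 0.358
```

Underside is about 88 mm, 4 mm past the tip, with no contact force. Continuing down.

Request:
jog_arm --motion '[[[25,0,0,3,0],[25,0,0,3,0],[25,0,0,1,0],[25,0,0,0,0],[25,0,0,0,0]]]'

```text
time: 37.8
ee_pos: [0.498, 0.3306, 0.11]
eef_rot: [-3.142, -0.001, -0.0]
wrist_force: [0.1, -0.1, -0.3]
grip_width: 0.364
```

Request:
jog_arm --motion '[[[25,0,0,0.8,0],[25,0,0,0,0],[45,0,0,0,0],[65,0,0,0,0],[65,0,0,0,0],[65,0,0,0,0]]]'

```text
time: 38.4
ee_pos: [0.498, 0.3306, 0.1092]
eef_rot: [-3.142, -0.001, -0.0]
wrist_force: [0.9, -0.6, 0.2]
grip_width: 0.633
```

Request:
jog_arm --motion '[[[65,0,0,-25,0],[80,0,0,-40,0],[100,0,0,-40,0],[100,0,0,-10,0],[100,0,30,0,0],[100,0,40,0,0],[100,0,0,0,0],[100,0,0,0,0]]]'

```text
time: 39.2
ee_pos: [0.4981, 0.2602, 0.224]
eef_rot: [-3.141, 0.001, -0.0]
wrist_force: [0.0, 1.1, 0.7]
grip_width: 1.002
```

```bash
python3 - <<'E'
from h import *
c,R,t=look("w30"); s=ctrl.observe(); print(s["wrist_force"],s["time"]); crop(c,170,70,350,230,4,"w30c")
d=c["depth"]; 
for u,v in [(240,190)]: pass
c=eyes.camera("side"); crop(c,190,290,320,400,6,"s30"); save(c,"s30f.png"); c=eyes.camera("top"); save(c,"t30.png"); np.savez("pics/t30.npz",**c)
crop(c,138,205,218,285,7,"t30c",1.8)
E
```

```text
39.2 [0.4981 0.2602 0.224 ] [-3.1413e+00  8.0000e-04 -1.0000e-04] 1.002
[-0.36398965  0.49391582  0.38367481] 39.25
```

View pics/w30c.png

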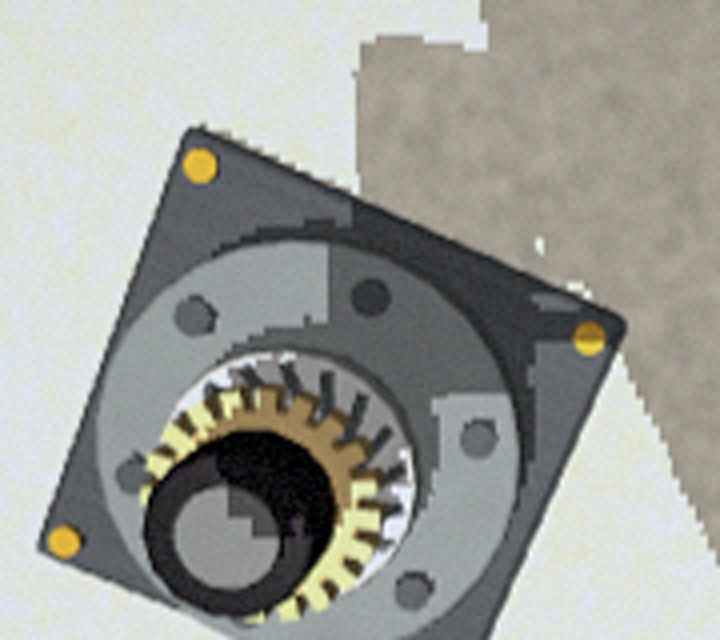

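View pics/s30.png

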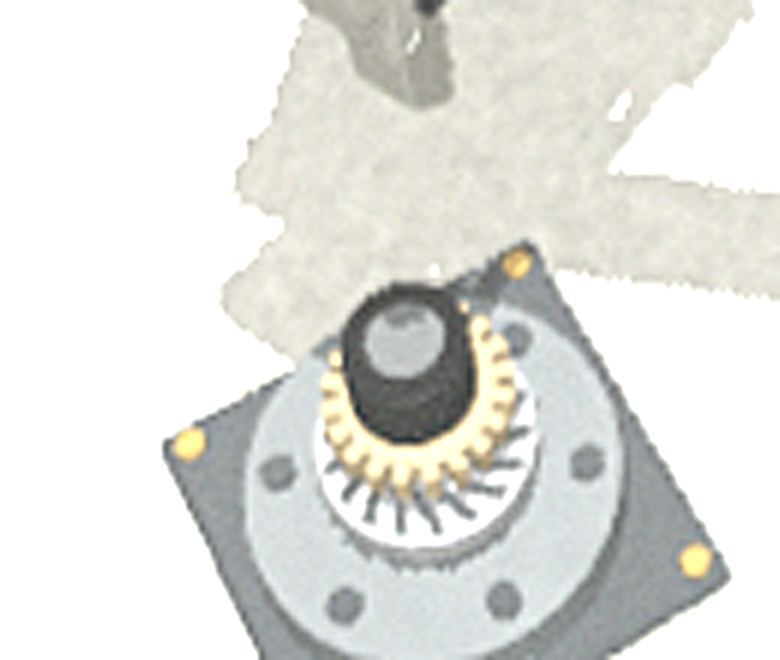

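View pics/s30f.png

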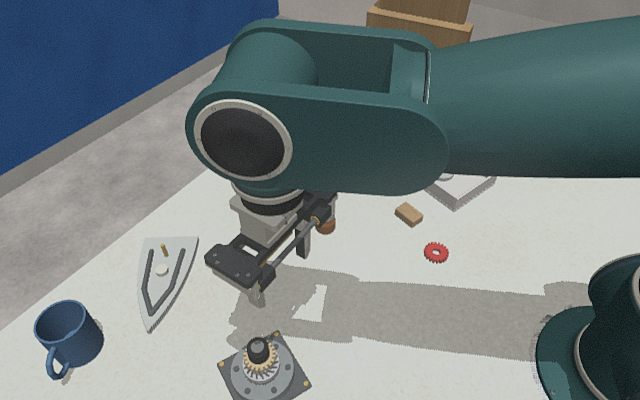

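View pics/t30.png

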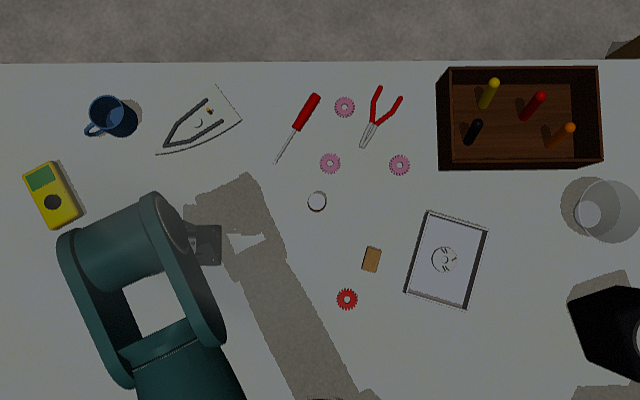

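```bash
python3 - <<'E'
from h import *
c,R,t=load("w30"); f,cx,cy=K(c)
for u,v in [(226,204),(222,207),(230,202),(226,196)]:
    z=np.median(c["depth"][v-1:v+2,u-1:u+2]); print(np.round(R.T@(np.array([(u-cx)/f*z,(v-cy)/f*z,z])-t),4))
print(cast(c,R,t,226.2,203.8,.106)); print(workorder.close_job())
E
```

```text
[0.4985 0.3306 0.1066]
[0.4961 0.3339 0.1065]
[0.5    0.3276 0.1063]
[0.5048 0.3302 0.1066]
[0.49854106 0.33061656 0.106     ]
the job is handed in; nothing more can be done
None
```

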